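Tip the packed columns out of the tilt bin and stand them along the stop rail

ROBOT

A 6-joint arm with a two-finger parallel gripper is mounted at the origin on a cart in front of the work surface, level with it; the furniture and walls round the work are solid. World frame = base frame: x ahead of the robot, y to its left, z up, the work surface at z = 0. Lengths are in m, angles in degrees, forces in N, time in s.
With the tool pointing down it reaches from about 0.4 to 0.925 m from the base axis. Payload 3.4 kg.
Tool frame: the origin (TCP) lies midway between the tips of the shut fingers; the grasp point (between the pads) lies 19 mm behind it (robot.grasp_offset is the distance from the TCP to the grasp point, in m); z points along the fingers, y is the line along which they close (so a half turn about z gives the same grasp; the last joint's range is limited). The gripper opens to 85 mm and grips with 20 to 120 N. Pads are 22 mm wide; open, the fingers measure 114 mm over their backs; the gripper's body (76 mm by 85 mm) begins 54 mm behind the grasp point. The pads swing forward as they close: fully open they stand 13 mm farther back than shut.
Start: joints at [-76.519, 17.578, 86.31, -0, 76.112, -4.211], TCP at [0.175, -0.548, 0.231] pointing down, gripper open.
Joint ranges: [-179.03, 179.03], [-60, 130.46], [8.19, 133.38], [-81.62, 261.62], [5.75, 156.47], [-153.77, 153.77]. Speed limits (degrees/s): [147.25, 147.25, 180, 180, 180, 180].

INTERFACE

Orientations are given as a 3x3 rotation matrix whose columns are the frame's x, y, z axes.
In Python, from plant import robot gives the robot as it stands.
- The arm moves only by the tool jog_arm, never from a script. Its argument "rows" is a list of rows, each an object of numbers: "x", "y", "z": the shift along the world's x, y, z in m; "roll": the turn about the world's z in units of 5 degrees (1.0 is 5 degrees). In form: [{"x": .., "y": .., "z": .., "roll": ..}, ...]. A call has 1 to 12 rows; each row is the pose to reach, as a shift and turn from the pose commanded when the call began; what a row does not reach only later rows make up. A row lasts 1/12 s, in which the tool goes at most 41.7 mm and 7.16 degrees, less where a joint would pass 70% of its speed; a pose out of reach is approached as far as the arm can. A call with a gripper value outside its range is refused whole. "fingers" is the closure, from 0 (fully open) to 1 (shut), set as the call begins (left out, the last holds). The fingers move at their own pace and stop on an object; "force" is the grip in N (left out, the last holds). Time passes only in rows, so rows that repeat a pose let the fingers close. It gives the time, the measured TCP pose, the force, the opening and the grip force at its end, in the units of the state.
- robot.read_state(): the state, without advancing time (a new reading comes with each control period).
- robot.get_image(name): name is "side" or "top" or "wrist"; returns (picture, depth): 384x512x3 uint8, red, green, blue; 384x512 float32, m along the optical axis (not along the pixel's ray), 0 where there is no reading.
- robot.calibration(name): a dict with "camera_matrix" (3x3 intrinsics, pixels), "rvec" (rotation vector, rad) and "tvec" (3), from world to camera coordinates, as OpenCV has them. Camera axes: x right, y down, z forward; pixel columns grow to the right and rows downward; lengths in m; the calibration is good to about 2 mm. A picture is of the moment at which its call begins: read the wrist's pose just before it. calibration takes no time and is no camera call; for the wrist camera it gives the pose at the moment of the call.
- robot.finish_job(): hands the job in; it is judged then, once.
The state is a dict: "clock": time; "joint_pos": joint angles; "dq": joint speeds; "tau": joint torques, N m; "tool_pos": TCP position; "tool_rot": TCP orientation; "contact_force": force on the tool from outside, world axes, zero at the start; "wrist_torque": the same for the moment, N m; "grip_width": opening from 0.0 (shut) to 1.0 (fully open); "grip_force": force on a finger pad.
Only numpy, scipy, OpenCV 4.12 (cv2) and the standard library are available. Lean on these libraries where they do the work, as an engineer would, in place of code of your own. Each camera call takes 0.05 s, during which the arm holds its last target. There are 200 camera calls.

TASK

Pull the blue tilt-out bin by its handle right forward to its stop so that the columns (two or three of them) tip out into the catch tray, then take each column level to the stop rail, butt its grey foot against the face of the rail and lift the knob end until it stands upright there, its foot no more than 3 cm from the rail; leave the bin fully shut. Their packing must not be disturbed: carry them level, and raise a column only at the rail with its foot down on the bench, never leaning or hanging in the air. Leave the small bottle and the timer where they are.

Things in the scene. Friction and masses are not known exactly. Their poses are not given: they have to be found in the camera images.
- bin_housing: Fixed grey housing of the tilt bin, 442 mm wide (y), open on top. Origin on the bench under the middle of the bin's pivot; -x is its front (robot side), z up. Panels 165 mm high from x = -27 to +88 mm; in front a catch tray to x = -256 mm: a ramp down to x = -150 mm, then a flat floor 4 mm thick; side walls 30 mm and front lip (6 mm thick) 16 mm high.
- bin_pivot (a point): Middle of the bin's pivot line: on the housing's z axis, 100 mm above its origin; the line runs along the housing's y (the point's axes are the housing's).
- bin (a joint): Angle of the blue bin about its pivot: 0 shut (front wall leans 20 deg forward), 1.80 pulled forward and down to its stop (front wall, 110 mm long, is then a chute sloping 33 deg down to the tray). Stiff hinge, about 0.3 N m, roughly stays where left. Three compartments side by side along y, 142 mm apart, one column in each or none.
- bin_handle (a point): Middle of the bin's handle: round dark steel bar, 12 mm thick, 65 mm long, parallel to the pivot line, out on the bin's right (-y), 128 mm from the pivot line. Shut: 44 mm in front of the pivot, 120 above it; at the stop: 107 in front, 70 below (30 above the bench). Can be pinched from above, fingers closing along the housing's x; it turns in the grip.
- stop_rail: Fixed aluminium stop rail, 250 mm long (its y), 70 mm high, on the right of the bench. Origin on the bench, mid length, at the flat stop face. The face looks along its -x: the columns are laid and stood on that side. The rail itself lies on the +x side (14 mm thick, 6 mm high flange out to 58 mm).
- column_red: Column with red ball knob and band (None if absent), 128 mm long, 0.22-0.35 kg, at first lying along y in the shut bin. Origin on its axis half way; +x points from foot to knob. From x = -44 to +8 mm a white tube of 32 mm diameter (balance point near x = -35 mm); x = 8 to 18 mm an eight-sided collar, 46 mm across flats. Lying, its axis is 23 mm above the support.
- column_red_foot (a point): Middle of the flat end of the red column's foot (x = -64 mm), on which it stands. The foot is a grey eight-sided cap, 46 mm across flats, 20 mm long.
- column_red_knob (a point): Centre of the red column's ball knob, 34 mm diameter, at x = +47 mm. Pinched on the ball, the column turns in the grip when pushed. Neck below it 16 mm thick.
- column_yellow: Column with yellow ball knob and band (None if absent), 128 mm long, 0.22-0.35 kg, at first lying along y in the shut bin. Origin on its axis half way; +x points from foot to knob. From x = -44 to +8 mm a white tube of 32 mm diameter (balance point near x = -35 mm); x = 8 to 18 mm an eight-sided collar, 46 mm across flats. Lying, its axis is 23 mm above the support.
- column_yellow_foot (a point): Middle of the flat end of the yellow column's foot (x = -64 mm), on which it stands. The foot is a grey eight-sided cap, 46 mm across flats, 20 mm long.
- column_yellow_knob (a point): Centre of the yellow column's ball knob, 34 mm diameter, at x = +47 mm. Pinched on the ball, the column turns in the grip when pushed. Neck below it 16 mm thick.
- column_green: Column with green ball knob and band (None if absent), 128 mm long, 0.22-0.35 kg, at first lying along y in the shut bin. Origin on its axis half way; +x points from foot to knob. From x = -44 to +8 mm a white tube of 32 mm diameter (balance point near x = -35 mm); x = 8 to 18 mm an eight-sided collar, 46 mm across flats. Lying, its axis is 23 mm above the support.
- column_green_foot (a point): Middle of the flat end of the green column's foot (x = -64 mm), on which it stands. The foot is a grey eight-sided cap, 46 mm across flats, 20 mm long.
- column_green_knob (a point): Centre of the green column's ball knob, 34 mm diameter, at x = +47 mm. Pinched on the ball, the column turns in the grip when pushed. Neck below it 16 mm thick.
- reagent_small: Small amber solvent bottle with a white cap, 44 mm diameter, 86 mm high, standing on the bench between the bin and the stop rail. To be left alone. Origin under its centre.
- timer: White digital timer, 58 x 66 x 18 mm, lying on the bench beyond the stop rail. To be left alone. Origin under its centre.

How it is judged (in metres and radians):
On the way:
1. the bin has been pulled forward to its stop (joint over 1.68 rad) (value of joint bin above 1.68 rad), for 0.2 s.
At the end, for the whole second after the job is handed in: Every column present stands at rest on its foot on the bench, knob up (within 0.1 rad of vertical), in front of the rail's face and within its length, foot centre at most 55 mm from the face (gap about 32 mm); bin joint under 0.12 rad (value of joint bin below 0.12 rad and angle between each of column_red, column_yellow, column_green's own x axis and vertical below 0.1 rad and height (world z) of each of column_red_foot, column_yellow_foot, column_green_foot below 0.012 m and x of column_red_foot in the frame of stop_rail between -0.055 and 0 m and y of column_red_foot in the frame of stop_rail between -0.13 and 0.13 m and linear speed of each of column_red, column_yellow, column_green below 0.03 m/s and x of column_yellow_foot in the frame of stop_rail between -0.055 and 0 m and y of column_yellow_foot in the frame of stop_rail between -0.13 and 0.13 m and x of column_green_foot in the frame of stop_rail between -0.055 and 0 m and y of column_green_foot in the frame of stop_rail between -0.13 and 0.13 m); the robot touches nothing.
It fails at once if the red column is held raised more than 33 deg from level with its foot over 50 mm up or over 100 mm from the rail's face (angle between column_red's own x axis and vertical below 1 rad and contact force between the fingers and column_red above 0.5 N and (height (world z) of column_red_foot above 0.05 m or x of column_red_foot in the frame of stop_rail below -0.1 m)).
It fails at once if the yellow column is held raised more than 33 deg from level with its foot over 50 mm up or over 100 mm from the rail's face (angle between column_yellow's own x axis and vertical below 1 rad and contact force between the fingers and column_yellow above 0.5 N and (height (world z) of column_yellow_foot above 0.05 m or x of column_yellow_foot in the frame of stop_rail below -0.1 m)).
It fails at once if the green column is held raised more than 33 deg from level with its foot over 50 mm up or over 100 mm from the rail's face (angle between column_green's own x axis and vertical below 1 rad and contact force between the fingers and column_green above 0.5 N and (height (world z) of column_green_foot above 0.05 m or x of column_green_foot in the frame of stop_rail below -0.1 m)).
It fails at once if the small bottle or the timer is moved more than 30 mm (distance of any of reagent_small, timer from where it was at the start of the episode above 0.03 m).
Of column_red, column_yellow, column_green only 2 to 3 are there at a start; the rules pass over those that are not, and their reading is None.
At some moment in a run one of column_red, column_yellow, column_green may be knocked a few centimetres aside while the robot is not near it.
It also fails if it takes over 210 s, if anything falls off the work surface, if the arm or the gripper's body presses on something with over 40 N, if the wrist force passes 120 N, or if a joint passes its speed limit or range.

## Working session

There is one attempt and no reset: what is moved stays moved. The work goes in short steps, Python scripts to look and compute and a tool call to move; the robot and the scene stay as the last step left them, time stands still between calls to the robot, and variables do not carry over. Pictures are saved under pics/ and viewed, at most 14 in all, crops included, and the job is handed in when it is done.

Besides the shell and the picture viewer there is one more tool, called after "Call:" in YAML: its name, and indented under it one key for each argument. jog_arm: Moves the arm, as the interface text tells. Its arguments: {"type":"object","properties":{"rows":{"type":"array","items":{"type":"object","properties":{"x":{"type":"number"},"y":{"type":"number"},"z":{"type":"number"},"roll":{"type":"number"}}}},"fingers":{"type":"number"},"force":{"type":"number"}},"required":["rows"]}

```bash
ls; mkdir -p pics; cat > h.py <<'E'
import numpy as np, cv2
from plant import robot
def save(n,f):
    im,d=robot.get_image(n); cv2.imwrite('pics/'+f+'.png',im[...,::-1]); np.save('pics/'+f+'.npy',d); return im,d
def cal(n):
    c=robot.calibration(n); K=np.array(c["camera_matrix"]); R=cv2.Rodrigues(np.array(c["rvec"],float))[0]; return K,R,np.array(c["tvec"],float).ravel()
def pts(n,d,c=None):
    K,R,t=c or cal(n); v,u=np.mgrid[:d.shape[0],:d.shape[1]]
    p=np.stack([(u-K[0,2])/K[0,0]*d,(v-K[1,2])/K[1,1]*d,d],-1)
    return (p-t)@R
def st():
    s=robot.read_state(); print({k:np.round(s[k],3).tolist() for k in ("clock","joint_pos","tool_pos","contact_force","grip_width","grip_force")})
E
python3 - <<'E'
from h import *
st(); print(robot.read_state()["tool_rot"])
a,_=save('top','top0'); b,_=save('side','side0')
for n in ('top','side'):
    K,R,t=cal(n); print(n,K.round(1).tolist(),(-R.T@t).round(3),R[2].round(3))
E
```

```text
pics
{'clock': 0.0, 'joint_pos': [-76.517, 17.623, 86.384, 0.0, 76.111, -4.211], 'tool_pos': [0.175, -0.547, 0.23], 'contact_force': [0.131, -0.751, 0.289], 'grip_width': 1.0, 'grip_force': 0.0}
[[ 9.52691805e-01  3.03937655e-01 -4.75673793e-04]
 [ 3.03937989e-01 -9.52689733e-01  1.99285841e-03]
 [ 1.52535172e-04 -2.04315521e-03 -9.99997901e-01]]
top [[489.5, 0.0, 252.1], [0.0, 489.5, 193.9], [0.0, 0.0, 1.0]] [-0.188 -0.395  1.838] [ 0.394  0.187 -0.9  ]
side [[374.5, 0.0, 259.0], [0.0, 374.5, 192.1], [0.0, 0.0, 1.0]] [ 0.314 -1.21   0.774] [ 0.166  0.866 -0.471]
```

View pics/top0.png

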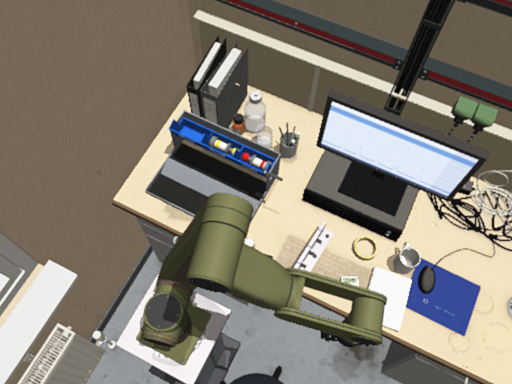

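View pics/side0.png

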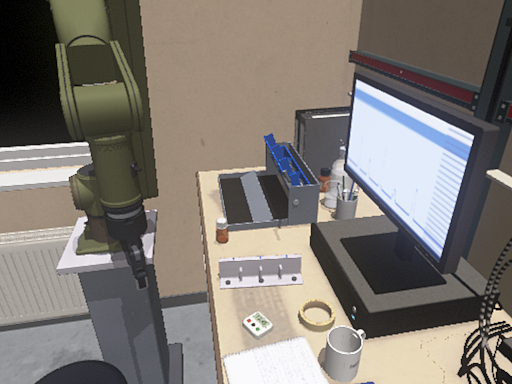

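```bash
python3 - <<'E'
from h import *
for n in ('top','side'):
    im=cv2.imread(f'pics/{n}0.png'); d=np.load(f'pics/{n}0.npy'); P=pts(n,d); 
    np.save(f'pics/{n}P.npy',P)
    hsv=cv2.cvtColor(im,cv2.COLOR_BGR2HSV); ok=d>0
    x,y,z=P[...,0],P[...,1],P[...,2]
    blue=ok&(abs(hsv[...,0].astype(int)-110)<12)&(hsv[...,1]>150)&(z>.05)&(x<1.0)
    for nm,m in (('blue',blue),('railtop',ok&(abs(z-.07)<.006)&(x>.3)&(x<.75)&(y<-.1)&(y>-.5)),
      ('house165',ok&(abs(z-.163)<.006)&(x>.4)&(x<.95)&(y>-.15))):
        m=cv2.morphologyEx(m.astype(np.uint8),cv2.MORPH_OPEN,np.ones((2,2)))
        k,l,s,c=cv2.connectedComponentsWithStats(m)
        for i in range(1,k):
            if s[i,4]>25:
                q=P[l==i]; (cx,cy),(w,h),a=cv2.minAreaRect(q[:,:2].astype(np.float32)*1000)
                print(n,nm,s[i].tolist(),q.mean(0).round(3),'z',q[:,2].min().round(3),q[:,2].max().round(3),'rect',round(cx),round(cy),round(w),round(h),round(a,1))
    crops={'top':(slice(90,280),slice(130,345)),'side':(slice(120,350),slice(190,350))}[n]
    c=cv2.resize(im[crops],None,fx=3 if n=='top' else 2.6,fy=3 if n=='top' else 2.6,interpolation=cv2.INTER_CUBIC)
    cv2.imwrite(f'pics/{n}0c.png',c)
E
```

```text
top blue [171, 118, 105, 57, 1350] [0.692 0.191 0.151] z -0.003 1.838 rect 379 -127 1200 369 42.4
top railtop [309, 222, 18, 26, 74] [ 0.549 -0.332  0.063] z -0.004 0.082 rect 556 -332 9 150 82.6
top railtop [302, 251, 7, 8, 28] [ 0.45  -0.321  0.06 ] z 0.017 0.079 rect 453 -320 9 48 82.6
top railtop [296, 260, 7, 9, 31] [ 0.394 -0.318  0.102] z 0.017 0.693 rect 304 -327 242 17 6.0
top house165 [202, 118, 12, 7, 31] [0.758 0.265 0.162] z 0.143 0.171 rect 757 262 53 10 80.6
side blue [265, 135, 46, 51, 620] [0.678 0.144 0.175] z 0.097 0.774 rect 568 -428 1634 175 78.2
side railtop [218, 225, 11, 5, 33] [ 0.395 -0.128  0.063] z 0.025 0.073 rect 407 -105 75 28 54.6
side railtop [220, 256, 83, 8, 315] [ 0.487 -0.329  0.066] z -0.002 0.074 rect 511 -324 283 83 11.8
side railtop [332, 268, 7, 12, 26] [ 0.664 -0.47   0.099] z 0.066 0.774 rect 505 -817 873 19 65.3
side house165 [265, 131, 10, 3, 26] [0.704 0.53  0.16 ] z 0.15 0.213 rect 681 461 186 44 73.9
side house165 [283, 130, 13, 3, 28] [0.798 0.525 0.162] z 0.149 0.227 rect 778 452 213 56 74.8
side house165 [247, 132, 13, 4, 29] [0.619 0.535 0.158] z 0.149 0.163 rect 620 534 63 16 2.4
side house165 [210, 134, 21, 4, 43] [0.457 0.538 0.158] z 0.151 0.165 rect 457 537 16 99 88.8
side house165 [284, 143, 11, 6, 26] [0.757 0.354 0.156] z 0.086 0.164 rect 773 418 255 47 73.8
side house165 [322, 151, 15, 4, 38] [0.899 0.225 0.158] z 0.151 0.165 rect 900 225 71 14 3.2
side house165 [305, 152, 16, 4, 44] [0.825 0.221 0.158] z 0.15 0.165 rect 824 222 12 71 89.8
side house165 [338, 159, 8, 6, 28] [0.896 0.078 0.176] z 0.154 0.304 rect 852 -43 355 25 69.5
side house165 [302, 160, 10, 13, 32] [0.762 0.11  0.154] z 0.076 0.166 rect 779 159 263 40 70.5
side house165 [307, 174, 14, 14, 58] [ 0.75  -0.032  0.15 ] z 0.028 0.166 rect 790 64 318 45 66.7
side house165 [290, 185, 16, 5, 51] [ 0.663 -0.093  0.171] z 0.152 0.774 rect 482 -631 1204 53 71.3
```

View pics/top0c.png

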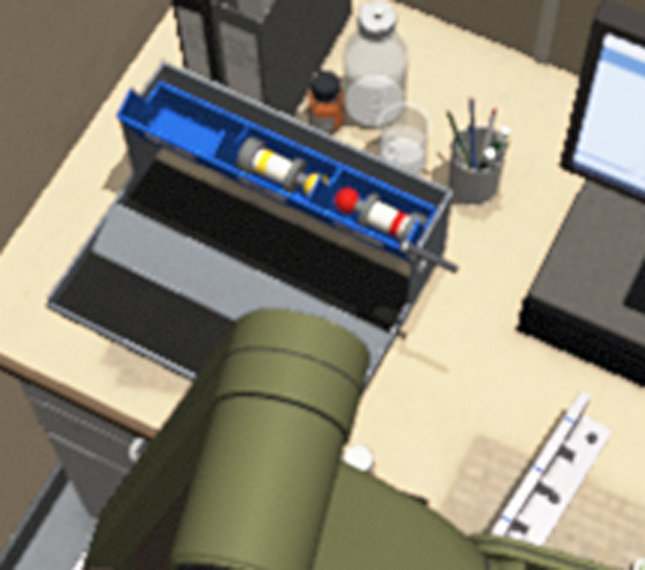

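View pics/side0c.png

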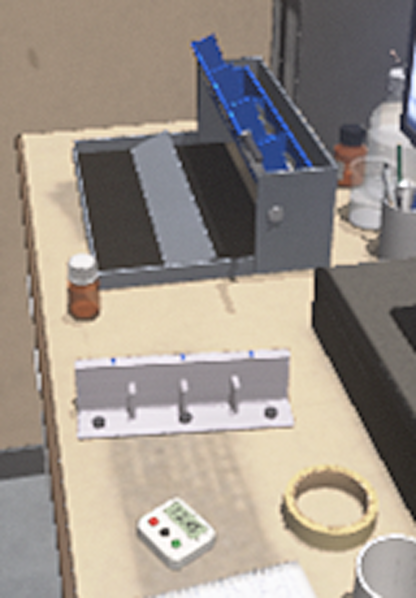

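```bash
cat >> h.py <<'E'
def ray(n,u,v,z,c=None):
    K,R,t=c or cal(n); o=-R.T@t; r=R.T@np.array([(u-K[0,2])/K[0,0],(v-K[1,2])/K[1,1],1]); return o+r*(z-o[2])/r[2]
E
python3 - <<'E'
from h import *
T=lambda u,v,z:ray('top',130+(u-1)/3,90+(v-1)/3,z).round(3)
S=lambda u,v,z:ray('side',190+(u-1)/2.6,120+(v-1)/2.6,z).round(3)
for nm,a in dict(backR=(450,190,.165),backL=(165,64,.165),hR=(456,268,.22),hL=(408,246,.22),trayFL=(50,302,.023),ramptopR=(388,330,.004),ramptopL=(95,250,.004),
 rail1=(585,394,.07),rail2=(500,530,.07)).items(): print('T',nm,T(*a))
for nm,a in dict(backR=(334,163,.165),frontR=(256,176,.165),trayFR=(85,283,.016),trayFL=(76,143,.02),rail1=(77,358,.07),rail2=(291,350,.07),bot=(83,316,.0),botTop=(83,258,.086),fl1=(79,437,.006),fl2=(292,428,.006),timer=(178,532,.018)).items(): print('S',nm,S(*a))
E
```

```text
T backR [ 0.753 -0.065  0.165]
T backL [0.758 0.37  0.165]
T hR [ 0.624 -0.13   0.22 ]
T hL [ 0.625 -0.063  0.22 ]
T trayFL [0.423 0.378 0.023]
T ramptopR [ 0.602 -0.052  0.004]
T ramptopL [0.528 0.373 0.004]
T rail1 [ 0.607 -0.334  0.07 ]
T rail2 [ 0.389 -0.311  0.07 ]
S backR [ 0.752 -0.059  0.165]
S frontR [ 0.636 -0.075  0.165]
S trayFR [ 0.396 -0.065  0.016]
S trayFL [0.428 0.386 0.02 ]
S rail1 [ 0.365 -0.3    0.07 ]
S rail2 [ 0.612 -0.335  0.07 ]
S bot [ 0.387 -0.12   0.   ]
S botTop [ 0.393 -0.111  0.086]
S fl1 [ 0.358 -0.362  0.006]
S fl2 [ 0.598 -0.395  0.006]
S timer [ 0.44  -0.53   0.018]
```

Two columns are present: yellow in the middle (foot to the left) and red on the right (foot to the right). The handle is near world (0.623, -0.097, 0.22). The rail face is centred near (0.487, -0.319) and looks along +y.

Call:
jog_arm:
  rows:
    - {"x": 0.1, "y": 0.1, "z": 0.1, "roll": 4}
    - {"x": 0.32, "y": 0.44, "z": 0.1, "roll": 14.3}
    - {"x": 0.32, "y": 0.44, "z": 0.1, "roll": 14.3}
    - {"x": 0.32, "y": 0.44, "z": 0.1, "roll": 14.3}
    - {"x": 0.32, "y": 0.44, "z": 0.1, "roll": 14.3}
    - {"x": 0.32, "y": 0.44, "z": 0.1, "roll": 14.3}
    - {"x": 0.32, "y": 0.44, "z": 0.1, "roll": 14.3}
    - {"x": 0.32, "y": 0.44, "z": 0.1, "roll": 14.3}
    - {"x": 0.32, "y": 0.44, "z": 0.1, "roll": 14.3}
    - {"x": 0.32, "y": 0.44, "z": 0.1, "roll": 14.3}
    - {"x": 0.32, "y": 0.44, "z": 0.1, "roll": 14.3}
    - {"x": 0.32, "y": 0.44, "z": 0.1, "roll": 14.3}

```text
clock: 1.1
tool_pos: [0.462, -0.1523, 0.3229]
tool_rot: [[0.014, 1.0, -0.0], [1.0, -0.014, 0.0], [0.0, -0.0, -1.0]]
contact_force: [0.1, -0.3, 0.7]
grip_width: 1.001
grip_force: 0.0
```

Call:
jog_arm:
  rows:
    - {"x": 0.06, "y": 0, "z": 0.0}
    - {"x": 0.06, "y": 0, "z": 0.0}
    - {"x": 0.06, "y": 0, "z": 0.0}
    - {"x": 0.06, "y": 0, "z": 0.0}
    - {"x": 0.06, "y": 0, "z": 0.0}

```text
invalid input at $.rows[0]: expected keys x, y, z, roll
```

```bash
python3 - <<'E'
from h import *
st(); print(np.round(robot.read_state()["tool_rot"],3).tolist())
c=cal('wrist'); im,d=save('wrist','w1'); P=pts('wrist',d,c); np.save('pics/w1P.npy',P); print((-c[1].T@c[2]).round(3),c[1][2].round(3),c[0].round(0).tolist())
save('top','top1'); save('side','side1')
E
```

```text
{'clock': 1.1, 'joint_pos': [-23.218, 6.886, 87.389, -0.008, 85.751, -22.431], 'tool_pos': [0.462, -0.152, 0.323], 'contact_force': [0.101, -0.25, 0.668], 'grip_width': 1.001, 'grip_force': 0.0}
[[0.014, 1.0, -0.0], [1.0, -0.014, 0.0], [0.0, -0.0, -1.0]]
[ 0.464 -0.082  0.465] [-0.004 -0.278 -0.961] [[305.0, 0.0, 252.0], [0.0, 305.0, 198.0], [0.0, 0.0, 1.0]]
```

View pics/w1.png

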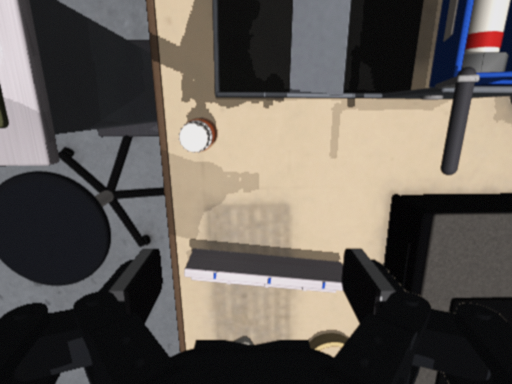

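```bash
cat >> h.py <<'E'
def cal0(n): # stored calibration
    z=np.load(f'pics/{n}.npz'); return z['K'],z['R'],z['t']
E
python3 - <<'E'
from h import *
c=cal('wrist'); np.savez('pics/w1.npz',K=c[0],R=c[1],t=c[2])
W=lambda u,v,z:ray('wrist',u,v,z,c).round(3)
for n,a in dict(hin=(466,78,.22),hout=(450,168,.22),bot=(195,137,.086),trayFR=(217,95,.016),trayFRout=(214,95,.016)).items(): print(n,W(*a))
im=cv2.imread('pics/w1.png'); g=cv2.cvtColor(im,cv2.COLOR_BGR2GRAY)
for u in range(195,340,20):
    col=g[240:300,u].astype(int); k=np.argmax(np.diff(col)); print(u,240+k+.5,col[k-3:k+18:3],W(u,241+k,.07))
row=g[272,180:200];print(row, g[286,330:352])
E
```

```text
hin [ 0.625 -0.06   0.22 ]
hout [ 0.625 -0.128  0.22 ]
bot [ 0.395 -0.113  0.086]
trayFR [ 0.417 -0.061  0.016]
trayFRout [ 0.413 -0.061  0.016]
195 268.5 [ 63  80 227 222 221 203 200] [ 0.381 -0.301  0.07 ]
215 270.5 [ 62  88 126 119 201 176 166] [ 0.41  -0.305  0.07 ]
235 272.5 [ 62 105 229 229 225 171 161] [ 0.439 -0.308  0.07 ]
255 274.5 [ 60 118 228 228 220 174 169] [ 0.468 -0.312  0.07 ]
275 276.5 [ 61 130 227 226 216 171 166] [ 0.497 -0.315  0.07 ]
295 277.5 [ 60  78 226 225 217 192 187] [ 0.526 -0.317  0.07 ]
315 279.5 [ 59  87 226 222 215 201 204] [ 0.555 -0.321  0.07 ]
335 281.5 [ 58 102 223 219 208 206 201] [ 0.584 -0.324  0.07 ]
[199 203 200 198 197 214 222 223 223 224 224 224 225 225 227 227 226 226
 226 227] [219 218 218 218 218 218 218 218 217 221 219 194 114  36   5   6   8   7
   6   5  10   7]
```

Call:
jog_arm:
  rows:
    - {"x": 0.163, "y": 0.05, "z": 0, "roll": 0}
    - {"x": 0.163, "y": 0.05, "z": 0, "roll": 0}
    - {"x": 0.163, "y": 0.05, "z": 0, "roll": 0}
    - {"x": 0.163, "y": 0.05, "z": 0, "roll": 0}
    - {"x": 0.163, "y": 0.05, "z": 0, "roll": 0}
    - {"x": 0.163, "y": 0.05, "z": 0, "roll": 0}
    - {"x": 0.163, "y": 0.05, "z": 0, "roll": 0}
  fingers: 0.3

```text
clock: 1.83
tool_pos: [0.6233, -0.1057, 0.3215]
tool_rot: [[0.015, 1.0, -0.004], [1.0, -0.015, -0.0], [-0.0, -0.004, -1.0]]
contact_force: [-0.5, -0.4, 0.8]
grip_width: 0.699
grip_force: 0.0
```

Call:
jog_arm:
  rows:
    - {"x": 0.001, "y": 0.003, "z": -0.04, "roll": 0}
    - {"x": 0.001, "y": 0.003, "z": -0.08, "roll": 0}
    - {"x": 0.001, "y": 0.003, "z": -0.1, "roll": 0}
    - {"x": 0.001, "y": 0.003, "z": -0.121, "roll": 0}
    - {"x": 0.001, "y": 0.003, "z": -0.121, "roll": 0}
    - {"x": 0.001, "y": 0.003, "z": -0.121, "roll": 0}

```text
clock: 2.33
tool_pos: [0.6231, -0.1024, 0.2015]
tool_rot: [[0.016, 1.0, -0.003], [1.0, -0.016, 0.0], [0.0, -0.003, -1.0]]
contact_force: [-0.2, 0.5, 0.5]
grip_width: 0.705
grip_force: 0.0
```

Call:
jog_arm:
  rows:
    - {"x": 0, "y": 0, "z": 0, "roll": 0}
    - {"x": 0, "y": 0, "z": 0, "roll": 0}
    - {"x": 0, "y": 0, "z": 0, "roll": 0}
    - {"x": 0, "y": 0, "z": 0, "roll": 0}
    - {"x": 0, "y": 0, "z": 0, "roll": 0}
    - {"x": 0, "y": 0, "z": 0, "roll": 0}
    - {"x": 0, "y": 0, "z": 0, "roll": 0}
    - {"x": 0, "y": 0, "z": 0, "roll": 0}
  fingers: 1
  force: 40

```text
clock: 3.0
tool_pos: [0.6229, -0.1017, 0.2035]
tool_rot: [[0.014, 1.0, -0.004], [1.0, -0.014, -0.001], [-0.001, -0.004, -1.0]]
contact_force: [-8.7, -1.3, 7.2]
grip_width: 0.125
grip_force: 39.0
```

Call:
jog_arm:
  rows:
    - {"x": -0.01, "y": 0, "z": -0.004, "roll": 0}
    - {"x": -0.02, "y": 0, "z": -0.009, "roll": 0}
    - {"x": -0.029, "y": 0, "z": -0.015, "roll": 0}
    - {"x": -0.038, "y": 0, "z": -0.022, "roll": 0}
    - {"x": -0.047, "y": 0, "z": -0.03, "roll": 0}
    - {"x": -0.054, "y": 0, "z": -0.038, "roll": 0}
    - {"x": -0.061, "y": 0, "z": -0.047, "roll": 0}
    - {"x": -0.067, "y": 0, "z": -0.056, "roll": 0}
    - {"x": -0.072, "y": 0, "z": -0.066, "roll": 0}
    - {"x": -0.076, "y": 0, "z": -0.076, "roll": 0}
    - {"x": -0.076, "y": 0, "z": -0.076, "roll": 0}

```text
clock: 3.92
tool_pos: [0.5472, -0.1002, 0.1252]
tool_rot: [[0.014, 1.0, -0.004], [1.0, -0.014, 0.002], [0.002, -0.004, -1.0]]
contact_force: [-2.8, 2.9, -2.0]
grip_width: 0.125
grip_force: 42.2
```

Call:
jog_arm:
  rows:
    - {"x": -0.003, "y": 0, "z": -0.011, "roll": 0}
    - {"x": -0.006, "y": 0, "z": -0.022, "roll": 0}
    - {"x": -0.008, "y": 0, "z": -0.033, "roll": 0}
    - {"x": -0.008, "y": 0, "z": -0.044, "roll": 0}
    - {"x": -0.008, "y": 0, "z": -0.055, "roll": 0}
    - {"x": -0.006, "y": 0, "z": -0.066, "roll": 0}
    - {"x": -0.003, "y": 0, "z": -0.077, "roll": 0}
    - {"x": 0, "y": 0, "z": -0.088, "roll": 0}
    - {"x": 0.004, "y": 0, "z": -0.098, "roll": 0}
    - {"x": 0.009, "y": 0, "z": -0.108, "roll": 0}
    - {"x": 0.013, "y": 0, "z": -0.114, "roll": 0}
    - {"x": 0.013, "y": 0, "z": -0.114, "roll": 0}

```text
clock: 4.92
tool_pos: [0.5593, -0.1004, 0.0102]
tool_rot: [[0.014, 1.0, -0.008], [1.0, -0.014, 0.002], [0.002, -0.008, -1.0]]
contact_force: [-4.8, 1.9, -9.3]
grip_width: 0.121
grip_force: 42.5
```

Call:
jog_arm:
  rows:
    - {"x": 0, "y": 0, "z": 0, "roll": 0}
    - {"x": 0, "y": 0, "z": 0, "roll": 0}
    - {"x": 0, "y": 0, "z": 0, "roll": 0}
    - {"x": 0, "y": 0, "z": 0, "roll": 0}
    - {"x": 0, "y": 0, "z": 0, "roll": 0}
    - {"x": 0, "y": 0, "z": 0, "roll": 0}
    - {"x": 0, "y": 0, "z": 0, "roll": 0}
    - {"x": 0, "y": 0, "z": 0, "roll": 0}

```text
clock: 5.58
tool_pos: [0.5591, -0.1005, 0.0104]
tool_rot: [[0.014, 1.0, -0.008], [1.0, -0.014, 0.002], [0.002, -0.008, -1.0]]
contact_force: [-4.7, 0.8, -8.5]
grip_width: 0.125
grip_force: 42.5
```

```bash
python3 - <<'E'
from h import *
import cv2
im,_=save('top','top2'); 
im2,_=save('side','side2')
a=cv2.resize(im[90:250,130:330],None,fx=2.5,fy=2.5)[...,::-1]
b=cv2.resize(im2[120:300,200:330],None,fx=2.22,fy=2.22)[...,::-1]
print(a.shape,b.shape); cv2.imwrite('pics/c2.png',np.hstack([a[:399],b[:399]]))
E
```

```text
(400, 500, 3) (400, 289, 3)
```

View pics/c2.png

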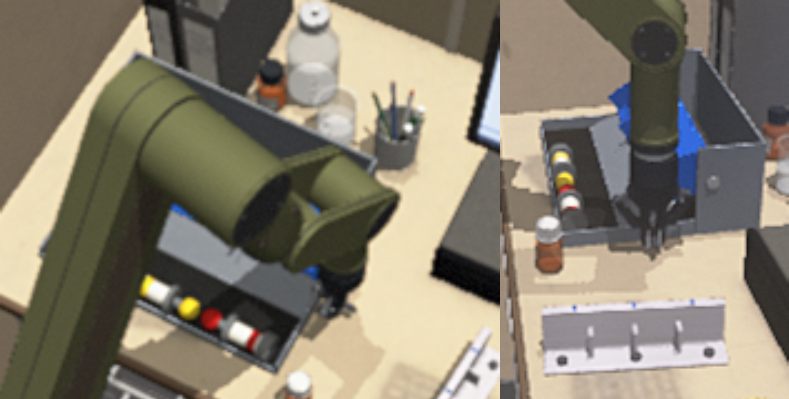

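Both columns lie in the tray along the lip: yellow on the left, red on the right. Next I shut the bin.

Call:
jog_arm:
  rows:
    - {"x": -0.008, "y": 0, "z": 0.014, "roll": 0}
    - {"x": -0.013, "y": 0, "z": 0.026, "roll": 0}
    - {"x": -0.019, "y": 0, "z": 0.048, "roll": 0}
    - {"x": -0.021, "y": 0, "z": 0.07, "roll": 0}
    - {"x": -0.019, "y": 0, "z": 0.092, "roll": 0}
    - {"x": -0.013, "y": 0, "z": 0.114, "roll": 0}
    - {"x": -0.004, "y": 0, "z": 0.134, "roll": 0}
    - {"x": 0.009, "y": 0, "z": 0.152, "roll": 0}
    - {"x": 0.025, "y": 0, "z": 0.168, "roll": 0}
    - {"x": 0.043, "y": 0, "z": 0.181, "roll": 0}
    - {"x": 0.064, "y": 0, "z": 0.19, "roll": 0}
    - {"x": 0.066, "y": 0, "z": 0.191, "roll": 0}

```text
clock: 6.68
tool_pos: [0.623, -0.102, 0.2072]
tool_rot: [[0.014, 1.0, -0.011], [1.0, -0.014, -0.002], [-0.002, -0.011, -1.0]]
contact_force: [-23.8, -1.3, 17.9]
grip_width: 0.124
grip_force: 43.6
```

Call:
jog_arm:
  rows:
    - {"x": 0.002, "y": 0, "z": 0, "roll": 0}
    - {"x": 0.002, "y": 0, "z": 0, "roll": 0}
    - {"x": 0.002, "y": 0, "z": 0, "roll": 0}

```text
clock: 6.93
tool_pos: [0.6231, -0.102, 0.2072]
tool_rot: [[0.014, 1.0, -0.011], [1.0, -0.014, -0.002], [-0.002, -0.011, -1.0]]
contact_force: [-24.6, -0.1, 20.5]
grip_width: 0.122
grip_force: 43.8
```

Call:
jog_arm:
  rows:
    - {"x": 0, "y": 0, "z": 0, "roll": 0}
    - {"x": 0, "y": 0, "z": 0, "roll": 0}
    - {"x": 0, "y": 0, "z": 0, "roll": 0}
    - {"x": 0, "y": 0, "z": 0.04, "roll": 0}
    - {"x": 0, "y": 0, "z": 0.08, "roll": 0}
    - {"x": 0, "y": 0, "z": 0.12, "roll": 0}
    - {"x": -0.03, "y": 0, "z": 0.15, "roll": 0}
    - {"x": -0.06, "y": 0, "z": 0.15, "roll": 0}
    - {"x": -0.1, "y": 0, "z": 0.15, "roll": 0}
  fingers: 0.3

```text
clock: 7.68
tool_pos: [0.5341, -0.1022, 0.3564]
tool_rot: [[0.013, 1.0, 0.01], [1.0, -0.013, -0.003], [-0.003, 0.01, -1.0]]
contact_force: [-0.3, -1.2, -0.2]
grip_width: 0.698
grip_force: 0.0
```

```bash
python3 - <<'E'
from h import *
st(); s=robot.read_state(); print(np.round(s["tool_rot"],3).tolist())
c=cal('wrist'); np.savez('pics/w3.npz',K=c[0],R=c[1],t=c[2]); im,d=save('wrist','w3')
save('top','top3'); save('side','side3')
E
```

```text
{'clock': 7.683, 'joint_pos': [-15.287, 10.632, 78.108, 0.007, 90.655, -14.529], 'tool_pos': [0.534, -0.102, 0.356], 'contact_force': [-0.334, -1.215, -0.212], 'grip_width': 0.698, 'grip_force': 0.0}
[[0.013, 1.0, 0.01], [1.0, -0.013, -0.003], [-0.003, 0.01, -1.0]]
```

View pics/w3.png

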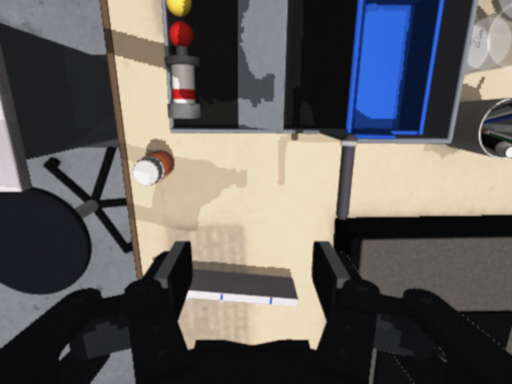

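The bin is shut and empty. Red lies at the lip with its foot to the bottom (184,110) and its ball at (181,33); yellow's ball is at (179,5).

```bash
cat >> h.py <<'E'
def balls(n,im,c,z,zb=None,area=None):
    hsv=cv2.cvtColor(im,cv2.COLOR_RGB2HSV); H=hsv[...,0].astype(int); out=[]
    for nm,m in (('red',((H<5)|(H>175))&(hsv[...,1]>170)&(hsv[...,2]>90)),('yel',(abs(H-27)<7)&(hsv[...,1]>170)&(hsv[...,2]>110))):
        k,l,s,ce=cv2.connectedComponentsWithStats(m.astype(np.uint8))
        for i in range(1,k):
            if s[i,4]>20: print(n,nm,s[i].tolist(),ray(n,s[i,0]+s[i,2]/2-.5,s[i,1]+s[i,3]/2-.5,z,c).round(4))
E
python3 - <<'E'
from h import *
im=cv2.imread('pics/w3.png')[...,::-1].copy(); c=cal0('w3'); balls('wrist',im,c,.027)
for q in ((167,115,.027),(200,115,.027),(184,119,.035),(182,60,.05),(169,62,.027),(197,62,.027)): print(q,ray('wrist',*q,c).round(4))
for n in('top','side'): balls(n,cv2.imread(f'pics/{n}3.png')[...,::-1].copy(),None,.027)
E
```

```text
wrist red [169, 21, 22, 25, 394] [0.441  0.0707 0.027 ]
wrist red [173, 90, 20, 9, 161] [ 0.439  -0.0093  0.027 ]
wrist yel [167, 0, 23, 16, 136] [0.4415 0.1018 0.027 ]
(167, 115, 0.027) [ 0.4138 -0.0385  0.027 ]
(200, 115, 0.027) [ 0.4626 -0.0392  0.027 ]
(184, 119, 0.035) [ 0.4401 -0.0444  0.035 ]
(182, 60, 0.05) [0.4463 0.033  0.05  ]
(169, 62, 0.027) [0.4232 0.0339 0.027 ]
(197, 62, 0.027) [0.4628 0.0334 0.027 ]
top red [210, 214, 9, 8, 50] [0.4403 0.0702 0.027 ]
top yel [202, 209, 8, 9, 51] [0.4422 0.1102 0.027 ]
side yel [226, 198, 6, 6, 23] [0.4416 0.1177 0.027 ]
```

Call:
jog_arm:
  rows:
    - {"x": -0.0935, "y": 0.0945, "z": -0.2, "roll": 0.0}
    - {"x": -0.0935, "y": 0.0945, "z": -0.2, "roll": 0.0}
    - {"x": -0.0935, "y": 0.0945, "z": -0.2, "roll": 0.0}
    - {"x": -0.0935, "y": 0.0945, "z": -0.2, "roll": 0.0}
    - {"x": -0.0935, "y": 0.0945, "z": -0.2, "roll": 0.0}
    - {"x": -0.0935, "y": 0.0945, "z": -0.2, "roll": 0.0}
    - {"x": -0.0935, "y": 0.0945, "z": -0.2, "roll": 0.0}
    - {"x": -0.0935, "y": 0.0945, "z": -0.2, "roll": 0.0}
    - {"x": -0.0935, "y": 0.0945, "z": -0.2, "roll": 0.0}
  fingers: 0.3

```text
clock: 8.58
tool_pos: [0.4408, -0.0074, 0.1542]
tool_rot: [[0.013, 1.0, 0.005], [1.0, -0.013, -0.001], [-0.001, 0.005, -1.0]]
contact_force: [1.1, 0.4, -0.0]
grip_width: 0.7
grip_force: 0.0
```

```bash
python3 - <<'E'
from h import *
st()
c=cal('wrist'); np.savez('pics/w4.npz',K=c[0],R=c[1],t=c[2]); im,d=save('wrist','w4'); balls('wrist',im,c,.027)
for n in('top1','side1','side2'):
    d=np.load(f'pics/{n}.npy'); P=pts(n[:-1],d); x,y,z=P[...,0],P[...,1],P[...,2]
    m=(d>0)&(x>.5)&(x<.8)&(y>-.48)&(y<-.16)&(z>.05)&(z<.7); q=P[m]
    for zl in np.arange(.05,.7,.1):
        r=q[(q[:,2]>=zl)&(q[:,2]<zl+.1)]
        if len(r)>10: print(n,zl.round(2),len(r),np.percentile(r[:,0],[1,5,50]).round(3))
E
```

```text
{'clock': 8.583, 'joint_pos': [-6.437, 11.457, 108.087, -0.019, 60.172, -5.655], 'tool_pos': [0.441, -0.007, 0.154], 'contact_force': [1.064, 0.363, -0.002], 'grip_width': 0.7, 'grip_force': 0.0}
wrist red [232, 83, 39, 38, 1146] [0.4429 0.0695 0.027 ]
wrist red [232, 188, 36, 16, 462] [ 0.4403 -0.0124  0.027 ]
wrist yel [230, 29, 41, 41, 979] [0.4427 0.1097 0.027 ]
top1 0.05 2456 [0.524 0.674 0.724]
top1 0.25 938 [0.777 0.779 0.783]
top1 0.35 1391 [0.778 0.78  0.783]
top1 0.45 1638 [0.778 0.78  0.783]
top1 0.55 946 [0.777 0.779 0.784]
side1 0.05 2870 [0.511 0.558 0.718]
side1 0.25 1315 [0.779 0.78  0.783]
side1 0.35 2031 [0.506 0.528 0.783]
side1 0.45 2198 [0.78  0.782 0.783]
side1 0.55 820 [0.779 0.78  0.782]
side2 0.05 2868 [0.511 0.557 0.718]
side2 0.25 1335 [0.559 0.78  0.783]
side2 0.35 2218 [0.544 0.558 0.783]
side2 0.45 2177 [0.781 0.782 0.783]
side2 0.55 822 [0.779 0.78  0.782]
```

View pics/w4.png

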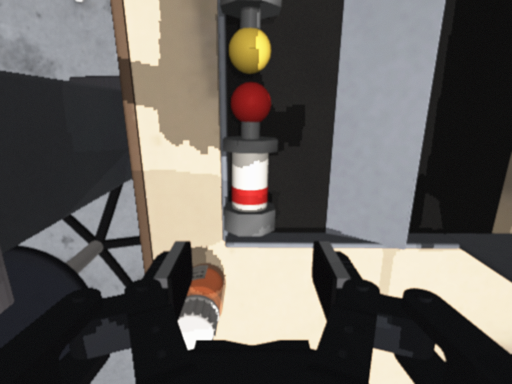

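Red's axis is centred under the gripper at px (251,190), and the bottle is clear of the fingers. Descend and grip.

Call:
jog_arm:
  rows:
    - {"x": 0.001, "y": 0, "z": -0.04, "roll": 0}
    - {"x": 0.001, "y": 0, "z": -0.08, "roll": 0}
    - {"x": 0.001, "y": 0, "z": -0.11, "roll": 0}
    - {"x": 0.001, "y": 0, "z": -0.132, "roll": 0}
    - {"x": 0.001, "y": 0, "z": -0.132, "roll": 0}
    - {"x": 0.001, "y": 0, "z": -0.132, "roll": 0}

```text
clock: 9.13
tool_pos: [0.4403, -0.0076, 0.0211]
tool_rot: [[0.015, 1.0, 0.001], [1.0, -0.015, -0.0], [-0.0, 0.001, -1.0]]
contact_force: [-0.2, -1.0, 0.3]
grip_width: 0.706
grip_force: 0.0
```

Call:
jog_arm:
  rows:
    - {"x": 0, "y": 0, "z": 0, "roll": 0}
    - {"x": 0, "y": 0, "z": 0, "roll": 0}
    - {"x": 0, "y": 0, "z": 0, "roll": 0}
    - {"x": 0, "y": 0, "z": 0, "roll": 0}
    - {"x": 0, "y": 0, "z": 0, "roll": 0}
    - {"x": 0, "y": 0, "z": 0, "roll": 0}
    - {"x": 0, "y": 0, "z": 0, "roll": 0}
    - {"x": 0, "y": 0, "z": 0, "roll": 0}
  fingers: 1
  force: 60

```text
clock: 9.8
tool_pos: [0.4402, -0.0073, 0.0229]
tool_rot: [[0.014, 1.0, 0.005], [1.0, -0.014, -0.001], [-0.001, 0.005, -1.0]]
contact_force: [-0.2, -2.0, 6.2]
grip_width: 0.346
grip_force: 58.9
```

Call:
jog_arm:
  rows:
    - {"x": 0.0, "y": 0, "z": 0.01, "roll": 0}
    - {"x": 0.0, "y": 0, "z": 0.02, "roll": 0}
    - {"x": 0.01, "y": 0, "z": 0.04, "roll": 0}
    - {"x": 0.02, "y": 0, "z": 0.06, "roll": 0}
    - {"x": 0.03, "y": 0, "z": 0.08, "roll": 0}
    - {"x": 0.04, "y": 0, "z": 0.1, "roll": 0}
    - {"x": 0.05, "y": 0, "z": 0.12, "roll": 0}
    - {"x": 0.05, "y": 0, "z": 0.12, "roll": 0}

```text
clock: 10.47
tool_pos: [0.4939, -0.0073, 0.1458]
tool_rot: [[0.014, 1.0, 0.013], [1.0, -0.014, -0.001], [-0.001, 0.013, -1.0]]
contact_force: [1.8, 0.4, -2.1]
grip_width: 0.347
grip_force: 60.7
```

```bash
python3 - <<'E'
from h import *
st()
c=cal('wrist'); np.savez('pics/w5.npz',K=c[0],R=c[1],t=c[2]); im,d=save('wrist','w5'); balls('wrist',im,c,.147)
a,_=save('side','side5'); balls('side',a,None,.147)
cv2.imwrite('pics/c5.png',np.hstack([im[...,::-1][:,130:400],cv2.resize(a[130:300,190:340,::-1],None,fx=2.26,fy=2.26)[:384]]))
E
```

```text
{'clock': 10.467, 'joint_pos': [-5.749, 15.777, 103.201, 0.008, 60.284, -4.957], 'tool_pos': [0.494, -0.007, 0.146], 'contact_force': [1.791, 0.359, -2.076], 'grip_width': 0.347, 'grip_force': 60.727}
wrist red [216, 55, 76, 78, 4730] [0.4966 0.0699 0.147 ]
wrist red [222, 258, 61, 32, 1431] [ 0.4947 -0.0181  0.147 ]
wrist yel [159, 27, 42, 43, 1329] [0.4659 0.0883 0.147 ]
```

View pics/c5.png

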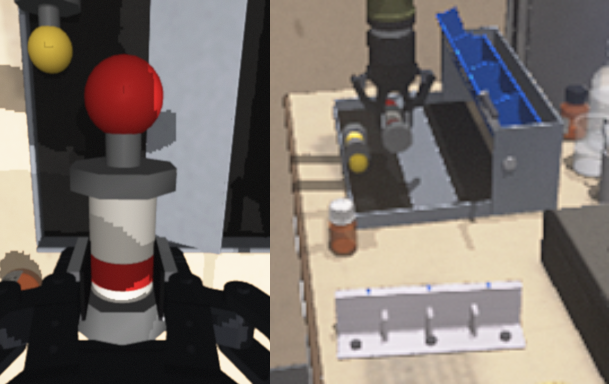

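Call:
jog_arm:
  rows:
    - {"x": 0.01, "y": -0.035, "z": 0.01, "roll": -1.1}
    - {"x": 0.02, "y": -0.07, "z": 0.01, "roll": -1.1}
    - {"x": 0.038, "y": -0.105, "z": 0.01, "roll": -1.1}
    - {"x": 0.038, "y": -0.14, "z": 0.01, "roll": -1.1}
    - {"x": 0.038, "y": -0.17, "z": 0.01, "roll": -1.1}
    - {"x": 0.038, "y": -0.2, "z": 0.0, "roll": -1.1}
    - {"x": 0.038, "y": -0.235, "z": 0.0, "roll": -1.1}
    - {"x": 0.038, "y": -0.25, "z": -0.03, "roll": -1.1}
    - {"x": 0.038, "y": -0.26, "z": -0.06, "roll": -1.1}
    - {"x": 0.038, "y": -0.262, "z": -0.09, "roll": -1.1}
    - {"x": 0.038, "y": -0.262, "z": -0.115, "roll": -1.1}
    - {"x": 0.038, "y": -0.262, "z": -0.115, "roll": -1.1}

```text
clock: 11.57
tool_pos: [0.5204, -0.2666, 0.0199]
tool_rot: [[0.111, 0.994, -0.011], [0.994, -0.111, 0.006], [0.005, -0.012, -1.0]]
contact_force: [-0.4, 0.4, -3.9]
grip_width: 0.343
grip_force: 63.2
```

```bash
python3 - <<'E'
from h import *
st()
c=cal('wrist'); np.savez('pics/w6.npz',K=c[0],R=c[1],t=c[2]); im,d=save('wrist','w6'); balls('wrist',im,c,.035)
a,_=save('side','side6'); balls('side',a,None,.035); b,_=save('top','top6'); balls('top',b,None,.035)
cv2.imwrite('pics/c6.png',np.hstack([im[...,::-1][:,100:420],cv2.resize(a[170:310,200:330,::-1],None,fx=2.75,fy=2.75)[:384]]))
E
```

```text
{'clock': 11.567, 'joint_pos': [-31.244, 31.644, 98.383, -0.04, 50.711, -24.86], 'tool_pos': [0.52, -0.267, 0.02], 'contact_force': [-0.435, 0.355, -3.935], 'grip_width': 0.343, 'grip_force': 63.209}
wrist red [223, 57, 65, 67, 3360] [ 0.5314 -0.1895  0.035 ]
wrist red [259, 278, 23, 14, 99] [ 0.5291 -0.276   0.035 ]
side yel [226, 199, 7, 6, 37] [0.4412 0.0949 0.035 ]
top red [280, 223, 6, 7, 31] [ 0.5274 -0.1918  0.035 ]
```

View pics/c6.png

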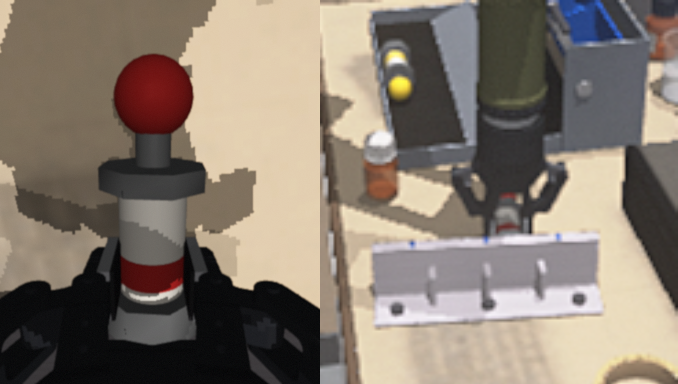

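Call:
jog_arm:
  rows:
    - {"x": 0, "y": 0, "z": 0, "roll": 0}
    - {"x": 0, "y": 0, "z": 0, "roll": 0}
    - {"x": 0, "y": 0, "z": 0, "roll": 0}

```text
clock: 11.97
tool_pos: [0.527, -0.269, 0.0273]
tool_rot: [[0.109, 0.994, 0.002], [0.994, -0.109, -0.001], [-0.001, 0.002, -1.0]]
contact_force: [0.8, -0.4, -3.9]
grip_width: 0.346
grip_force: 63.2
```

Call:
jog_arm:
  rows:
    - {"x": 0, "y": 0, "z": -0.004, "roll": 0}
    - {"x": 0, "y": 0, "z": -0.008, "roll": 0}
    - {"x": 0, "y": 0, "z": -0.008, "roll": 0}
    - {"x": 0, "y": -0.004, "z": -0.008, "roll": 0}
    - {"x": -0.001, "y": -0.008, "z": -0.008, "roll": 0}
    - {"x": -0.001, "y": -0.012, "z": -0.008, "roll": 0}
    - {"x": -0.001, "y": -0.014, "z": -0.008, "roll": 0}
    - {"x": -0.001, "y": -0.014, "z": -0.008, "roll": 0}
    - {"x": -0.001, "y": -0.014, "z": -0.008, "roll": 0}

```text
clock: 12.72
tool_pos: [0.5251, -0.2834, 0.0181]
tool_rot: [[0.11, 0.994, 0.0], [0.994, -0.11, -0.001], [-0.001, 0.0, -1.0]]
contact_force: [-0.9, 1.2, 4.2]
grip_width: 0.35
grip_force: 63.7
```

Call:
jog_arm:
  rows:
    - {"x": 0, "y": -0.001, "z": 0, "roll": 0}
    - {"x": 0, "y": -0.002, "z": 0, "roll": 0}
    - {"x": 0, "y": -0.003, "z": 0, "roll": 0}
    - {"x": 0, "y": -0.003, "z": 0, "roll": 0}

```text
clock: 13.05
tool_pos: [0.525, -0.2838, 0.018]
tool_rot: [[0.111, 0.994, -0.0], [0.994, -0.111, 0.003], [0.003, -0.001, -1.0]]
contact_force: [0.2, 8.5, 6.6]
grip_width: 0.348
grip_force: 64.3
```

Call:
jog_arm:
  rows:
    - {"x": 0, "y": 0.002, "z": 0, "roll": 0}
    - {"x": 0, "y": 0.002, "z": 0, "roll": 0}
    - {"x": 0, "y": 0.002, "z": 0, "roll": 0}
    - {"x": 0, "y": 0.002, "z": 0.03, "roll": 0}
    - {"x": 0, "y": 0.002, "z": 0.06, "roll": 0}
    - {"x": 0.009, "y": 0.04, "z": 0.07, "roll": 0}
    - {"x": 0.009, "y": 0.079, "z": 0.07, "roll": 0}
    - {"x": 0.009, "y": 0.079, "z": 0.07, "roll": 0}
    - {"x": 0.009, "y": 0.079, "z": 0.07, "roll": 0}
  fingers: 0.3

```text
clock: 13.8
tool_pos: [0.5339, -0.2055, 0.088]
tool_rot: [[0.107, 0.994, -0.0], [0.994, -0.107, -0.0], [-0.001, -0.0, -1.0]]
contact_force: [-0.1, -0.4, 0.0]
grip_width: 0.704
grip_force: 0.0
```

```bash
python3 - <<'E'
from h import *
st()
c=cal('wrist'); np.savez('pics/w7.npz',K=c[0],R=c[1],t=c[2]); im,d=save('wrist','w7'); balls('wrist',im,c,.023)
a,_=save('side','side7'); balls('side',a,None,.023); b,_=save('top','top7'); balls('top',b,None,.023)
cv2.imwrite('pics/c7.png',np.hstack([im[...,::-1][:,100:420],cv2.resize(a[170:310,200:330,::-1],None,fx=2.75,fy=2.75)[:384]]))
E
```

```text
{'clock': 13.8, 'joint_pos': [-25.26, 25.509, 97.096, -0.036, 57.394, -19.112], 'tool_pos': [0.534, -0.205, 0.088], 'contact_force': [-0.084, -0.43, 0.01], 'grip_width': 0.704, 'grip_force': 0.0}
wrist red [235, 200, 41, 39, 1250] [ 0.5366 -0.2108  0.023 ]
wrist red [235, 309, 38, 21, 518] [ 0.5266 -0.2948  0.023 ]
side red [264, 242, 9, 5, 23] [ 0.5371 -0.2003  0.023 ]
side yel [226, 199, 7, 6, 38] [0.4432 0.1161 0.023 ]
top red [285, 224, 6, 7, 25] [ 0.5373 -0.2101  0.023 ]
top yel [201, 209, 9, 9, 58] [0.4427 0.1131 0.023 ]
```

View pics/c7.png

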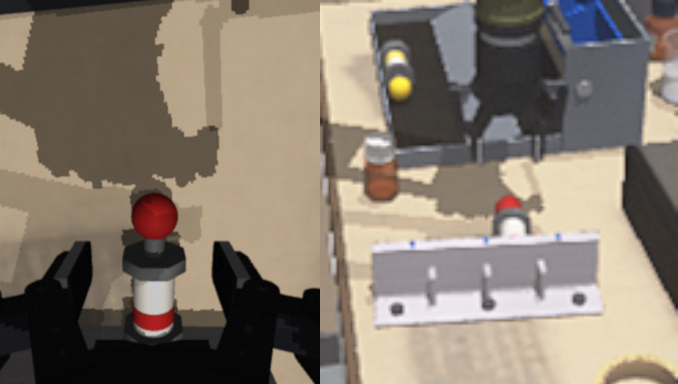

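Call:
jog_arm:
  rows:
    - {"x": 0.0015, "y": -0.0025, "z": -0.03, "roll": 0}
    - {"x": 0.0015, "y": -0.0025, "z": -0.06, "roll": 0}
    - {"x": 0.0015, "y": -0.0025, "z": -0.08, "roll": 0}
    - {"x": 0.0015, "y": -0.0025, "z": -0.08, "roll": 0}
    - {"x": 0.0015, "y": -0.0025, "z": -0.08, "roll": 0}

```text
clock: 14.37
tool_pos: [0.5346, -0.2101, 0.0065]
tool_rot: [[0.111, 0.994, -0.003], [0.994, -0.111, 0.001], [0.001, -0.003, -1.0]]
contact_force: [0.6, -1.3, 0.6]
grip_width: 0.701
grip_force: 0.0
```

Call:
jog_arm:
  rows:
    - {"x": 0, "y": 0, "z": 0, "roll": 0}
    - {"x": 0, "y": 0, "z": 0, "roll": 0}
    - {"x": 0, "y": 0, "z": 0, "roll": 0}
    - {"x": 0, "y": 0, "z": 0, "roll": 0}
    - {"x": 0, "y": 0, "z": 0, "roll": 0}
    - {"x": 0, "y": 0, "z": 0, "roll": 0}
    - {"x": 0, "y": 0, "z": 0, "roll": 0}
    - {"x": 0, "y": 0, "z": 0, "roll": 0}
  fingers: 1
  force: 35

```text
clock: 15.03
tool_pos: [0.5368, -0.2099, 0.0086]
tool_rot: [[0.11, 0.994, 0.003], [0.994, -0.11, -0.001], [-0.001, 0.003, -1.0]]
contact_force: [0.7, -1.5, 6.2]
grip_width: 0.376
grip_force: 34.7
```

Call:
jog_arm:
  rows:
    - {"x": 0, "y": 0.002, "z": 0.0096, "roll": 0}
    - {"x": 0, "y": 0.002, "z": 0.019, "roll": 0}
    - {"x": 0, "y": 0.002, "z": 0.028, "roll": 0}
    - {"x": 0, "y": 0.001, "z": 0.0366, "roll": 0}
    - {"x": 0, "y": -0.001, "z": 0.0447, "roll": 0}
    - {"x": 0, "y": -0.003, "z": 0.0524, "roll": 0}
    - {"x": -0.001, "y": -0.007, "z": 0.0595, "roll": 0}
    - {"x": -0.001, "y": -0.011, "z": 0.066, "roll": 0}
    - {"x": -0.002, "y": -0.016, "z": 0.072, "roll": 0}
    - {"x": -0.002, "y": -0.022, "z": 0.077, "roll": 0}
    - {"x": -0.002, "y": -0.022, "z": 0.077, "roll": 0}

```text
clock: 15.95
tool_pos: [0.5343, -0.2331, 0.086]
tool_rot: [[0.111, 0.994, 0.002], [0.994, -0.111, -0.001], [-0.001, 0.002, -1.0]]
contact_force: [-1.2, 0.6, -1.0]
grip_width: 0.376
grip_force: 35.0
```

```bash
python3 - <<'E'
from h import *
st()
c=cal('wrist'); np.savez('pics/w8.npz',K=c[0],R=c[1],t=c[2]); im,d=save('wrist','w8')
a,_=save('side','side8'); balls('side',a,None,.1)
cv2.imwrite('pics/c8.png',np.hstack([im[...,::-1][:,100:420],cv2.resize(a[170:310,200:330,::-1],None,fx=2.75,fy=2.75)[:384]]))
E
```

```text
{'clock': 15.95, 'joint_pos': [-27.706, 26.296, 95.943, -0.025, 57.626, -21.33], 'tool_pos': [0.534, -0.233, 0.086], 'contact_force': [-1.222, 0.607, -0.958], 'grip_width': 0.376, 'grip_force': 34.988}
side red [267, 229, 7, 5, 22] [ 0.5354 -0.2366  0.1   ]
side yel [226, 199, 7, 6, 35] [ 0.43   -0.0199  0.1   ]
```

View pics/c8.png

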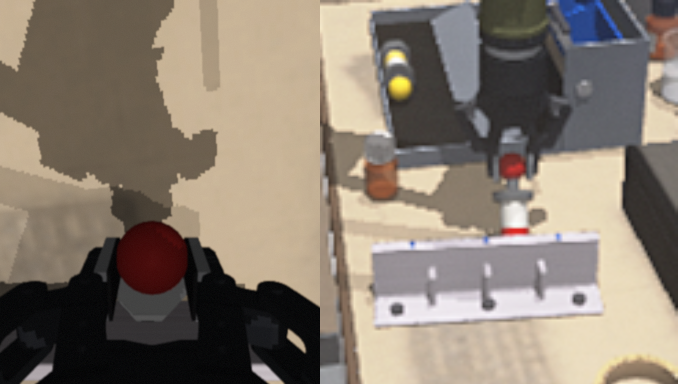

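Call:
jog_arm:
  rows:
    - {"x": -0.001, "y": -0.0065, "z": 0.0043, "roll": 0}
    - {"x": -0.0015, "y": -0.0135, "z": 0.0078, "roll": 0}
    - {"x": -0.0025, "y": -0.021, "z": 0.0105, "roll": 0}
    - {"x": -0.0035, "y": -0.029, "z": 0.0124, "roll": 0}
    - {"x": -0.0045, "y": -0.038, "z": 0.0134, "roll": 0}
    - {"x": -0.0055, "y": -0.0465, "z": 0.0135, "roll": 0}
    - {"x": -0.0065, "y": -0.0555, "z": 0.0128, "roll": 0}
    - {"x": -0.007, "y": -0.061, "z": 0.012, "roll": 0}
    - {"x": -0.007, "y": -0.064, "z": 0.0112, "roll": 0}
    - {"x": -0.007, "y": -0.064, "z": 0.0112, "roll": 0}

```text
clock: 16.88
tool_pos: [0.5268, -0.2976, 0.0967]
tool_rot: [[0.111, 0.994, 0.001], [0.994, -0.111, -0.002], [-0.002, 0.001, -1.0]]
contact_force: [-1.5, -0.4, 5.5]
grip_width: 0.37
grip_force: 34.1
```

```bash
python3 - <<'E'
from h import *
st()
a,_=save('side','side9'); balls('side',a,None,.111); b,_=save('top','top9'); balls('top',b,None,.111)
cv2.imwrite('pics/c9.png',np.hstack([cv2.resize(b[200:300,250:350,::-1],None,fx=3.8,fy=3.8),cv2.resize(a[170:310,200:330,::-1],None,fx=2.75,fy=2.75)[:380]]))
E
```

```text
{'clock': 16.883, 'joint_pos': [-33.416, 27.044, 92.435, -0.084, 60.404, -27.018], 'tool_pos': [0.527, -0.298, 0.097], 'contact_force': [-1.483, -0.363, 5.458], 'grip_width': 0.37, 'grip_force': 34.123}
side yel [226, 199, 7, 6, 37] [ 0.4281 -0.0393  0.111 ]
```

View pics/c9.png

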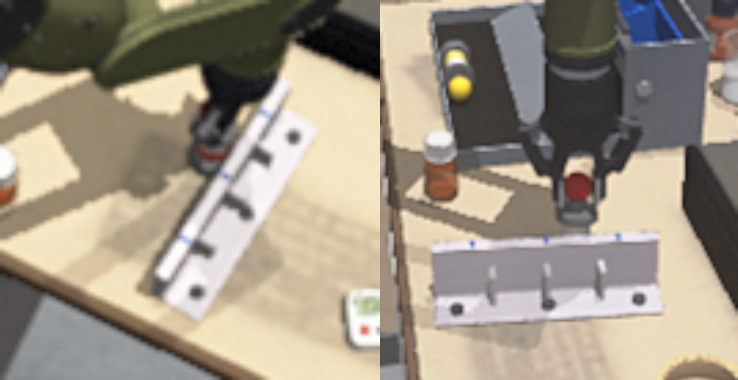

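Call:
jog_arm:
  rows:
    - {"x": 0, "y": 0, "z": 0, "roll": 0}
    - {"x": 0, "y": 0, "z": 0, "roll": 0}
    - {"x": 0, "y": 0, "z": 0, "roll": 0}
    - {"x": 0, "y": 0, "z": 0, "roll": 0}
    - {"x": 0, "y": 0, "z": 0.02, "roll": 0}
    - {"x": 0, "y": 0, "z": 0.05, "roll": 0}
    - {"x": 0, "y": 0, "z": 0.09, "roll": 0}
    - {"x": 0, "y": 0.03, "z": 0.13, "roll": 0}
    - {"x": 0, "y": 0.06, "z": 0.16, "roll": 0}
    - {"x": -0.02, "y": 0.1, "z": 0.18, "roll": 0}
    - {"x": -0.04, "y": 0.14, "z": 0.18, "roll": 0}
    - {"x": -0.06, "y": 0.18, "z": 0.18, "roll": 0}
  fingers: 0.3

```text
clock: 17.98
tool_pos: [0.4762, -0.1325, 0.2773]
tool_rot: [[0.11, 0.994, 0.004], [0.994, -0.11, -0.002], [-0.001, 0.005, -1.0]]
contact_force: [1.2, 0.6, 0.7]
grip_width: 0.701
grip_force: 0.0
```

```bash
python3 - <<'E'
from h import *
st()
c=cal('wrist'); np.savez('pics/w10.npz',K=c[0],R=c[1],t=c[2]); im,d=save('wrist','w10'); balls('wrist',im,c,.027); balls('wrist',im,c,.111)
a,_=save('side','side10'); print('z27'); balls('side',a,None,.027); print('z111');balls('side',a,None,.111); b,_=save('top','top10'); balls('top',b,None,.111);print('27'); balls('top',b,None,.027)
cv2.imwrite('pics/c10.png',np.hstack([im[...,::-1][:380,100:420],cv2.resize(a[170:310,200:330,::-1],None,fx=2.75,fy=2.75)[:380]]))
E
```

```text
{'clock': 17.983, 'joint_pos': [-20.451, 8.952, 91.401, 0.007, 79.38, -14.114], 'tool_pos': [0.476, -0.133, 0.277], 'contact_force': [1.211, 0.587, 0.651], 'grip_width': 0.701, 'grip_force': 0.0}
wrist red [294, 301, 26, 24, 485] [ 0.5355 -0.3627  0.027 ]
wrist red [294, 301, 26, 24, 485] [ 0.5245 -0.2983  0.111 ]
z27
side red [266, 235, 10, 7, 53] [ 0.5517 -0.1734  0.027 ]
side yel [226, 199, 7, 6, 34] [0.4426 0.109  0.027 ]
z111
side red [266, 235, 10, 7, 53] [ 0.525  -0.2899  0.111 ]
side yel [226, 199, 7, 6, 34] [ 0.4281 -0.0393  0.111 ]
top red [304, 227, 8, 8, 46] [ 0.5232 -0.2927  0.111 ]
27
top red [304, 227, 8, 8, 46] [ 0.5578 -0.2878  0.027 ]
```

View pics/c10.png

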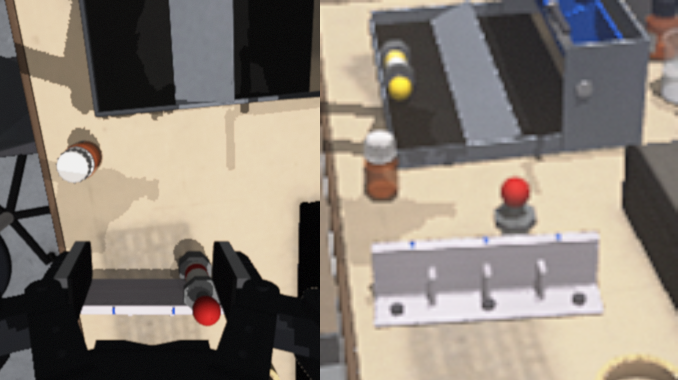

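Red stands upright at the rail with its ball at (0.524, -0.294). Yellow is next. Its knob points to -y, so it needs a half turn.

Call:
jog_arm:
  rows:
    - {"x": -0.035, "y": 0.31, "z": 0, "roll": 1.27}
    - {"x": -0.035, "y": 0.31, "z": 0, "roll": 1.27}
    - {"x": -0.035, "y": 0.31, "z": 0, "roll": 1.27}
    - {"x": -0.035, "y": 0.31, "z": 0, "roll": 1.27}
    - {"x": -0.035, "y": 0.31, "z": -0.05, "roll": 1.27}
    - {"x": -0.035, "y": 0.31, "z": -0.12, "roll": 1.27}
    - {"x": -0.035, "y": 0.31, "z": -0.12, "roll": 1.27}
    - {"x": -0.035, "y": 0.31, "z": -0.12, "roll": 1.27}
    - {"x": -0.035, "y": 0.31, "z": -0.12, "roll": 1.27}
    - {"x": -0.035, "y": 0.31, "z": -0.12, "roll": 1.27}
    - {"x": -0.035, "y": 0.31, "z": -0.12, "roll": 1.27}

```text
clock: 19.05
tool_pos: [0.4404, 0.1768, 0.1539]
tool_rot: [[-0.003, 1.0, -0.003], [1.0, 0.003, -0.002], [-0.002, -0.003, -1.0]]
contact_force: [0.6, -0.2, 0.7]
grip_width: 0.7
grip_force: 0.0
```

```bash
python3 - <<'E'
from h import *
st()
c=cal('wrist'); np.savez('pics/w11.npz',K=c[0],R=c[1],t=c[2]); im,d=save('wrist','w11'); balls('wrist',im,c,.027)
E
```

```text
{'clock': 19.05, 'joint_pos': [16.804, 14.231, 104.086, -0.051, 61.864, 16.664], 'tool_pos': [0.44, 0.177, 0.154], 'contact_force': [0.615, -0.174, 0.746], 'grip_width': 0.7, 'grip_force': 0.0}
wrist yel [236, 244, 12, 19, 64] [0.4313 0.1139 0.027 ]
wrist yel [260, 245, 10, 16, 39] [0.4535 0.1145 0.027 ]
```

View pics/w11.png

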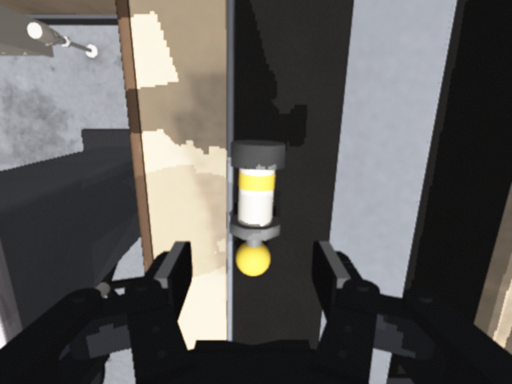

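```bash
python3 - <<'E'
from h import *
c=cal0('w11')
for q in ((253,258,.027),(256.5,180,.04),(256.5,180,.03),(256,225,.03),(259,145,.035),(232,160,.027),(286,160,.027)): print(q,ray('wrist',*q,c).round(4))
im=cv2.imread('pics/w11.png')[...,::-1].copy(); h=cv2.cvtColor(im,cv2.COLOR_RGB2HSV)
m=(abs(h[...,0].astype(int)-25)<6)&(h[...,1]>150); k,l,s,ce=cv2.connectedComponentsWithStats(m.astype(np.uint8))
for i in range(1,k):
    if s[i,4]>40: print(s[i].tolist(),ray('wrist',*(s[i,:2]+s[i,2:4]/2-.5),.027,c).round(4))
E
```

```text
(253, 258, 0.027) [0.4425 0.1086 0.027 ]
(256.5, 180, 0.04) [0.4452 0.1892 0.04  ]
(256.5, 180, 0.03) [0.4453 0.1869 0.03  ]
(256, 225, 0.03) [0.4451 0.1441 0.03  ]
(259, 145, 0.035) [0.4471 0.2183 0.035 ]
(232, 160, 0.027) [0.4236 0.2042 0.027 ]
(286, 160, 0.027) [0.4713 0.2044 0.027 ]
[238, 173, 6, 15, 83] [0.4309 0.1862 0.027 ]
[271, 175, 5, 14, 49] [0.4602 0.1849 0.027 ]
[236, 243, 35, 34, 434] [0.4425 0.107  0.027 ]
```

Call:
jog_arm:
  rows:
    - {"x": 0.004, "y": 0.008, "z": -0.04, "roll": -0.4}
    - {"x": 0.004, "y": 0.008, "z": -0.08, "roll": -0.4}
    - {"x": 0.004, "y": 0.008, "z": -0.11, "roll": -0.4}
    - {"x": 0.004, "y": 0.008, "z": -0.133, "roll": -0.4}
    - {"x": 0.004, "y": 0.008, "z": -0.133, "roll": -0.4}
    - {"x": 0.004, "y": 0.008, "z": -0.133, "roll": -0.4}

```text
clock: 19.6
tool_pos: [0.4454, 0.1837, 0.0225]
tool_rot: [[0.036, 0.999, -0.0], [0.999, -0.036, -0.0], [-0.0, -0.0, -1.0]]
contact_force: [0.0, 0.8, -0.4]
grip_width: 0.699
grip_force: 0.0
```

Call:
jog_arm:
  rows:
    - {"x": 0, "y": 0, "z": 0, "roll": 0}
    - {"x": 0, "y": 0, "z": 0, "roll": 0}
    - {"x": 0, "y": 0, "z": 0, "roll": 0}
    - {"x": 0, "y": 0, "z": 0, "roll": 0}
    - {"x": 0, "y": 0, "z": 0, "roll": 0}
    - {"x": 0, "y": 0, "z": 0, "roll": 0}
    - {"x": 0, "y": 0, "z": 0, "roll": 0}
    - {"x": 0, "y": 0, "z": 0, "roll": 0}
  fingers: 1
  force: 60

```text
clock: 20.27
tool_pos: [0.4461, 0.1849, 0.0247]
tool_rot: [[0.034, 0.999, 0.004], [0.999, -0.034, 0.001], [0.001, 0.004, -1.0]]
contact_force: [-0.5, -1.6, 6.2]
grip_width: 0.349
grip_force: 58.8
```

Call:
jog_arm:
  rows:
    - {"x": 0, "y": 0, "z": 0.006, "roll": 0}
    - {"x": 0.005, "y": 0, "z": 0.012, "roll": 0}
    - {"x": 0.015, "y": 0, "z": 0.012, "roll": 0}
    - {"x": 0.03, "y": 0, "z": 0.012, "roll": 0}
    - {"x": 0.03, "y": 0, "z": 0.012, "roll": 0}
    - {"x": 0.03, "y": 0, "z": 0.006, "roll": 0}
    - {"x": 0.03, "y": 0, "z": 0.0, "roll": 0}
    - {"x": 0.03, "y": 0, "z": -0.002, "roll": 0}
    - {"x": 0.03, "y": 0, "z": -0.002, "roll": 0}

```text
clock: 21.02
tool_pos: [0.4752, 0.185, 0.0233]
tool_rot: [[0.035, 0.999, 0.003], [0.999, -0.035, 0.001], [0.001, 0.003, -1.0]]
contact_force: [-4.1, -2.0, 29.8]
grip_width: 0.343
grip_force: 67.8
```

Call:
jog_arm:
  rows:
    - {"x": 0, "y": 0, "z": 0, "roll": 0}
    - {"x": 0, "y": 0, "z": 0, "roll": 0}
    - {"x": 0, "y": 0, "z": 0, "roll": 0}
    - {"x": 0, "y": 0, "z": -0.005, "roll": 0}
    - {"x": 0, "y": 0, "z": -0.01, "roll": 0}
    - {"x": 0, "y": 0, "z": -0.01, "roll": 0}
  fingers: 0.4

```text
clock: 21.52
tool_pos: [0.4732, 0.1845, 0.0088]
tool_rot: [[0.034, 0.999, -0.003], [0.999, -0.034, -0.001], [-0.001, -0.003, -1.0]]
contact_force: [-0.1, -0.7, 0.6]
grip_width: 0.599
grip_force: 0.0
```

Call:
jog_arm:
  rows:
    - {"x": 0, "y": 0, "z": 0, "roll": 0}
    - {"x": 0, "y": 0, "z": 0, "roll": 0}
    - {"x": 0, "y": 0, "z": 0, "roll": 0}
    - {"x": 0, "y": 0, "z": 0, "roll": 0}
    - {"x": 0, "y": 0, "z": 0, "roll": 0}
    - {"x": 0, "y": 0, "z": 0, "roll": 0}
  fingers: 1
  force: 60

```text
clock: 22.02
tool_pos: [0.4742, 0.1847, 0.0102]
tool_rot: [[0.034, 0.999, -0.0], [0.999, -0.034, -0.0], [-0.0, -0.0, -1.0]]
contact_force: [-0.1, 0.2, -2.7]
grip_width: 0.356
grip_force: 59.4
```

Call:
jog_arm:
  rows:
    - {"x": 0, "y": 0, "z": 0.01, "roll": 0}
    - {"x": 0, "y": 0, "z": 0.04, "roll": 0}
    - {"x": 0, "y": 0, "z": 0.08, "roll": 0}
    - {"x": 0, "y": 0, "z": 0.12, "roll": 0}
    - {"x": 0, "y": 0, "z": 0.13, "roll": 0}
    - {"x": 0, "y": 0, "z": 0.13, "roll": 0}

```text
clock: 22.52
tool_pos: [0.4774, 0.1857, 0.1447]
tool_rot: [[0.034, 0.999, 0.009], [0.999, -0.034, 0.003], [0.003, 0.009, -1.0]]
contact_force: [0.5, 0.4, -3.6]
grip_width: 0.355
grip_force: 60.5
```

```bash
python3 - <<'E'
from h import *
st()
c=cal('wrist'); im,d=save('wrist','w12')
a,_=save('side','side12'); balls('side',a,None,.14); b,_=save('top','top12'); balls('top',b,None,.14)
cv2.imwrite('pics/c12.png',np.hstack([im[...,::-1][:380,100:420],cv2.resize(a[150:290,200:330,::-1],None,fx=2.75,fy=2.75)[:380]]))
E
```

```text
{'clock': 22.517, 'joint_pos': [16.527, 17.271, 101.035, 0.001, 61.151, 18.48], 'tool_pos': [0.477, 0.186, 0.145], 'contact_force': [0.532, 0.375, -3.61], 'grip_width': 0.355, 'grip_force': 60.548}
side red [266, 235, 10, 8, 55] [ 0.5153 -0.3326  0.14  ]
side yel [232, 168, 8, 7, 44] [0.479  0.1518 0.14  ]
top red [304, 227, 8, 8, 46] [ 0.5112 -0.2944  0.14  ]
top yel [203, 190, 8, 8, 51] [0.4763 0.1148 0.14  ]
```

View pics/c12.png

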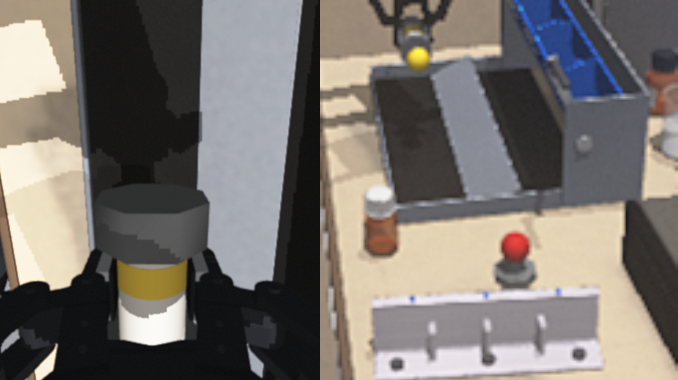

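Call:
jog_arm:
  rows:
    - {"x": 0, "y": -0.02, "z": 0, "roll": 1.2}
    - {"x": 0, "y": -0.045, "z": 0, "roll": 2.4}
    - {"x": 0, "y": -0.07, "z": 0, "roll": 3.6}
    - {"x": 0, "y": -0.1, "z": 0, "roll": 5}
    - {"x": 0.01, "y": -0.13, "z": 0, "roll": 6.4}
    - {"x": 0.01, "y": -0.16, "z": 0, "roll": 7.8}
    - {"x": 0.01, "y": -0.19, "z": 0, "roll": 9.2}
    - {"x": 0.01, "y": -0.22, "z": 0, "roll": 10.6}
    - {"x": 0.01, "y": -0.25, "z": 0, "roll": 12}
    - {"x": 0.01, "y": -0.28, "z": 0, "roll": 13.4}
    - {"x": 0.01, "y": -0.31, "z": 0, "roll": 14.8}
    - {"x": 0.01, "y": -0.33, "z": 0, "roll": 16}

```text
clock: 23.67
tool_pos: [0.4826, -0.1473, 0.1377]
tool_rot: [[-0.979, 0.202, -0.005], [0.202, 0.979, 0.001], [0.005, -0.0, -1.0]]
contact_force: [0.1, -0.2, -2.8]
grip_width: 0.357
grip_force: 60.3
```

Call:
jog_arm:
  rows:
    - {"x": 0.003, "y": -0.02, "z": 0, "roll": 1.4}
    - {"x": 0.003, "y": -0.036, "z": 0, "roll": 2.8}
    - {"x": 0.003, "y": -0.036, "z": 0, "roll": 4.2}
    - {"x": 0.003, "y": -0.036, "z": 0, "roll": 5.6}
    - {"x": 0.003, "y": -0.036, "z": 0, "roll": 7}
    - {"x": 0.003, "y": -0.036, "z": 0, "roll": 7}
    - {"x": 0.003, "y": -0.036, "z": 0, "roll": 7}
    - {"x": 0.003, "y": -0.036, "z": 0, "roll": 7}

```text
clock: 24.33
tool_pos: [0.4865, -0.1807, 0.1389]
tool_rot: [[-0.921, -0.389, -0.003], [-0.389, 0.921, 0.001], [0.002, 0.002, -1.0]]
contact_force: [-0.5, 0.3, -3.7]
grip_width: 0.358
grip_force: 60.3
```

Call:
jog_arm:
  rows:
    - {"x": 0, "y": 0, "z": -0.04, "roll": 0}
    - {"x": 0, "y": 0, "z": -0.08, "roll": 0}
    - {"x": 0, "y": 0, "z": -0.11, "roll": 0}
    - {"x": 0, "y": 0, "z": -0.124, "roll": 0}
    - {"x": 0, "y": 0, "z": -0.128, "roll": 0}
    - {"x": 0, "y": 0, "z": -0.132, "roll": 0}
    - {"x": 0, "y": 0, "z": -0.132, "roll": 0}
    - {"x": 0, "y": 0, "z": -0.132, "roll": 0}

```text
clock: 25.0
tool_pos: [0.4885, -0.1816, 0.0092]
tool_rot: [[-0.92, -0.391, 0.002], [-0.391, 0.92, -0.001], [-0.001, -0.002, -1.0]]
contact_force: [-0.0, 0.6, -3.7]
grip_width: 0.36
grip_force: 60.3
```

Call:
jog_arm:
  rows:
    - {"x": 0, "y": 0, "z": 0, "roll": 0}
    - {"x": 0, "y": 0, "z": 0, "roll": 0}
    - {"x": 0, "y": 0, "z": 0, "roll": 0}
    - {"x": 0, "y": 0, "z": 0.03, "roll": 0}
    - {"x": 0, "y": 0, "z": 0.07, "roll": 0}
    - {"x": 0, "y": 0, "z": 0.1, "roll": -1}
    - {"x": 0, "y": 0, "z": 0.13, "roll": -2.4}
    - {"x": 0, "y": 0, "z": 0.14, "roll": -3.8}
    - {"x": 0, "y": 0, "z": 0.14, "roll": -5.2}
    - {"x": 0, "y": 0, "z": 0.14, "roll": -6.6}
    - {"x": 0, "y": 0, "z": 0.14, "roll": -8}
    - {"x": 0, "y": 0, "z": 0.14, "roll": -9.4}
  fingers: 0.3

```text
clock: 26.0
tool_pos: [0.4876, -0.1813, 0.1495]
tool_rot: [[-0.911, 0.412, 0.002], [0.412, 0.911, -0.001], [-0.002, -0.0, -1.0]]
contact_force: [0.5, 1.0, 0.0]
grip_width: 0.702
grip_force: 0.0
```

Call:
jog_arm:
  rows:
    - {"x": 0, "y": 0, "z": 0, "roll": -1.4}
    - {"x": 0, "y": 0, "z": 0, "roll": -2.8}
    - {"x": 0, "y": 0, "z": 0, "roll": -4.2}
    - {"x": 0, "y": 0, "z": 0, "roll": -5.6}
    - {"x": 0, "y": 0, "z": 0, "roll": -7}
    - {"x": 0, "y": 0, "z": 0, "roll": -8.4}
    - {"x": 0, "y": 0, "z": 0, "roll": -9.8}
    - {"x": 0, "y": 0, "z": 0, "roll": -11.2}
    - {"x": 0, "y": 0, "z": 0, "roll": -12.6}
    - {"x": 0, "y": 0, "z": 0, "roll": -14}
    - {"x": 0, "y": 0, "z": 0, "roll": -15.4}
    - {"x": 0, "y": 0, "z": 0, "roll": -16.8}

```text
clock: 27.0
tool_pos: [0.4876, -0.1813, 0.1492]
tool_rot: [[0.314, 0.949, 0.001], [0.949, -0.314, -0.001], [-0.0, 0.001, -1.0]]
contact_force: [0.3, -0.4, 0.4]
grip_width: 0.701
grip_force: 0.0
```

Call:
jog_arm:
  rows:
    - {"x": 0, "y": 0, "z": 0, "roll": -1.4}
    - {"x": 0, "y": 0, "z": 0, "roll": -2.8}
    - {"x": 0, "y": 0, "z": 0, "roll": -4.2}
    - {"x": 0, "y": 0, "z": 0, "roll": -5.6}
    - {"x": 0, "y": 0, "z": 0, "roll": -7}
    - {"x": 0, "y": 0, "z": 0, "roll": -8.4}
    - {"x": 0, "y": 0, "z": 0, "roll": -9.8}
    - {"x": 0, "y": 0, "z": 0, "roll": -9.8}
    - {"x": 0, "y": 0, "z": 0, "roll": -9.8}

```text
clock: 27.75
tool_pos: [0.4875, -0.1813, 0.149]
tool_rot: [[0.919, 0.394, 0.001], [0.394, -0.919, -0.0], [0.001, 0.001, -1.0]]
contact_force: [0.6, 0.6, 0.2]
grip_width: 0.7
grip_force: 0.0
```

```bash
cat > look.py <<'E'
from h import *
import sys
n=sys.argv[1]; st(); print(np.round(robot.read_state()["tool_rot"],3).tolist())
c=cal('wrist'); np.savez(f'pics/w{n}.npz',K=c[0],R=c[1],t=c[2]); im,d=save('wrist','w'+n); balls('wrist',im,c,.023)
a,_=save('side','side'+n); b,_=save('top','top'+n); print('z23'); balls('side',a,None,.023); balls('top',b,None,.023); print('z111'); balls('side',a,None,.111); balls('top',b,None,.111)
cv2.imwrite(f'pics/c{n}.png',np.hstack([im[...,::-1][:380],cv2.resize(a[170:310,210:315,::-1],None,fx=2.72,fy=2.72)[:380]]))
E
python3 look.py 13
```

```text
{'clock': 27.75, 'joint_pos': [-25.049, 17.786, 99.429, 0.001, 62.721, 41.72], 'tool_pos': [0.488, -0.181, 0.149], 'contact_force': [0.587, 0.648, 0.226], 'grip_width': 0.7, 'grip_force': 0.0}
[[0.919, 0.394, 0.001], [0.394, -0.919, -0.0], [0.001, 0.001, -1.0]]
wrist red [420, 223, 49, 47, 1791] [ 0.5109 -0.3719  0.023 ]
wrist yel [234, 83, 38, 37, 672] [ 0.5602 -0.1515  0.023 ]
wrist yel [237, 189, 33, 15, 370] [ 0.4847 -0.1845  0.023 ]
z23
side red [266, 235, 10, 8, 56] [ 0.5524 -0.1707  0.023 ]
top red [304, 227, 8, 8, 47] [ 0.5594 -0.2875  0.023 ]
z111
side red [266, 235, 10, 8, 56] [ 0.5245 -0.2925  0.111 ]
top red [304, 227, 8, 8, 47] [ 0.5232 -0.2927  0.111 ]
```

View pics/c13.png

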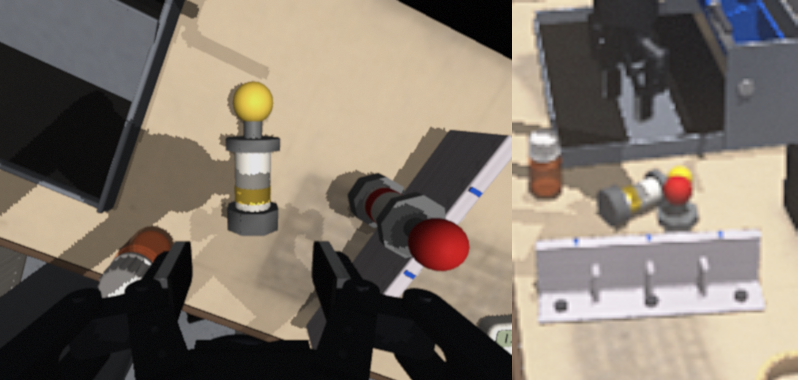

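Yellow lies on the bench with its ball at px (253,102) and its foot at (253,218). Red stands undisturbed. Regrip yellow and turn it to the rail.

Call:
jog_arm:
  rows:
    - {"x": 0, "y": 0, "z": -0.04, "roll": 0}
    - {"x": 0, "y": 0, "z": -0.08, "roll": 0}
    - {"x": 0, "y": 0, "z": -0.115, "roll": 0}
    - {"x": 0, "y": 0, "z": -0.142, "roll": 0}
    - {"x": 0, "y": 0, "z": -0.142, "roll": 0}
    - {"x": 0, "y": 0, "z": -0.142, "roll": 0}

```text
clock: 28.4
tool_pos: [0.4863, -0.1807, 0.0053]
tool_rot: [[0.92, 0.392, -0.004], [0.392, -0.92, 0.002], [-0.003, -0.003, -1.0]]
contact_force: [0.6, -0.1, 0.7]
grip_width: 0.703
grip_force: 0.0
```

Call:
jog_arm:
  rows:
    - {"x": 0, "y": 0, "z": 0, "roll": 0}
    - {"x": 0, "y": 0, "z": 0, "roll": 0}
    - {"x": 0, "y": 0, "z": 0, "roll": 0}
    - {"x": 0, "y": 0, "z": 0, "roll": 0}
    - {"x": 0, "y": 0, "z": 0, "roll": 0}
    - {"x": 0, "y": 0, "z": 0, "roll": 0}
    - {"x": 0, "y": 0, "z": 0, "roll": 0}
    - {"x": 0, "y": 0, "z": 0.01, "roll": 0}
    - {"x": 0, "y": 0, "z": 0.03, "roll": 0}
    - {"x": 0, "y": 0, "z": 0.05, "roll": 0}
    - {"x": 0, "y": 0, "z": 0.05, "roll": 1}
    - {"x": 0, "y": 0, "z": 0.05, "roll": 2}
  fingers: 1
  force: 60

```text
clock: 29.4
tool_pos: [0.4885, -0.1817, 0.0588]
tool_rot: [[0.836, 0.549, 0.004], [0.549, -0.836, -0.002], [0.002, 0.003, -1.0]]
contact_force: [-0.1, 0.3, -3.5]
grip_width: 0.357
grip_force: 60.0
```

Call:
jog_arm:
  rows:
    - {"x": 0, "y": 0, "z": 0, "roll": 1.2}
    - {"x": 0, "y": 0, "z": 0, "roll": 2.4}
    - {"x": 0, "y": 0, "z": 0, "roll": 3.6}
    - {"x": -0.01, "y": -0.01, "z": 0, "roll": 4.8}
    - {"x": -0.02, "y": -0.02, "z": 0, "roll": 6}
    - {"x": -0.03, "y": -0.035, "z": 0, "roll": 7.2}
    - {"x": -0.04, "y": -0.05, "z": 0, "roll": 8.4}
    - {"x": -0.05, "y": -0.065, "z": 0, "roll": 9.6}
    - {"x": -0.054, "y": -0.075, "z": 0, "roll": 10.05}
    - {"x": -0.054, "y": -0.075, "z": 0, "roll": 10.05}
    - {"x": -0.054, "y": -0.075, "z": 0, "roll": 10.05}
    - {"x": -0.054, "y": -0.075, "z": 0, "roll": 10.05}

```text
clock: 30.4
tool_pos: [0.4335, -0.2559, 0.0568]
tool_rot: [[0.118, 0.993, 0.0], [0.993, -0.118, 0.0], [0.0, 0.0, -1.0]]
contact_force: [-0.1, 0.6, -2.6]
grip_width: 0.354
grip_force: 60.0
```

```bash
python3 look.py 14
```

```text
{'clock': 30.4, 'joint_pos': [-35.372, 23.671, 107.46, 0.025, 48.855, -28.612], 'tool_pos': [0.434, -0.256, 0.057], 'contact_force': [-0.109, 0.571, -2.558], 'grip_width': 0.354, 'grip_force': 59.986}
[[0.118, 0.993, 0.0], [0.993, -0.118, 0.0], [0.0, 0.0, -1.0]]
wrist yel [213, 52, 80, 81, 4994] [ 0.4443 -0.1768  0.023 ]
wrist yel [232, 276, 53, 29, 1051] [ 0.4334 -0.2991  0.023 ]
z23
side red [266, 235, 10, 8, 60] [ 0.5524 -0.1707  0.023 ]
top red [305, 228, 7, 7, 35] [ 0.5584 -0.2902  0.023 ]
top yel [268, 238, 7, 6, 30] [ 0.456  -0.1759  0.023 ]
z111
side red [266, 235, 10, 8, 60] [ 0.5245 -0.2925  0.111 ]
top red [305, 228, 7, 7, 35] [ 0.5222 -0.2952  0.111 ]
top yel [268, 238, 7, 6, 30] [ 0.4248 -0.1866  0.111 ]
```

Call:
jog_arm:
  rows:
    - {"x": 0, "y": 0, "z": -0.03, "roll": 0}
    - {"x": 0, "y": 0, "z": -0.042, "roll": 0}
    - {"x": 0, "y": 0, "z": -0.047, "roll": 0}
    - {"x": 0, "y": 0, "z": -0.049, "roll": 0}
    - {"x": 0, "y": 0, "z": -0.049, "roll": 0}
    - {"x": -0.0005, "y": -0.004, "z": -0.049, "roll": 0}
    - {"x": -0.001, "y": -0.008, "z": -0.049, "roll": 0}
    - {"x": -0.0015, "y": -0.012, "z": -0.049, "roll": 0}
    - {"x": -0.002, "y": -0.015, "z": -0.049, "roll": 0}
    - {"x": -0.002, "y": -0.017, "z": -0.049, "roll": 0}
    - {"x": -0.002, "y": -0.017, "z": -0.049, "roll": 0}

```text
clock: 31.47
tool_pos: [0.4322, -0.2725, 0.0086]
tool_rot: [[0.117, 0.993, 0.001], [0.993, -0.117, 0.001], [0.001, 0.001, -1.0]]
contact_force: [-1.1, 3.9, 6.6]
grip_width: 0.351
grip_force: 61.2
```

Call:
jog_arm:
  rows:
    - {"x": 0, "y": -0.001, "z": 0, "roll": 0}
    - {"x": 0, "y": -0.002, "z": 0, "roll": 0}
    - {"x": 0, "y": -0.003, "z": 0, "roll": 0}
    - {"x": 0, "y": -0.003, "z": 0, "roll": 0}

```text
clock: 31.8
tool_pos: [0.4321, -0.2728, 0.0086]
tool_rot: [[0.118, 0.993, 0.001], [0.993, -0.118, 0.005], [0.005, 0.0, -1.0]]
contact_force: [2.6, 12.3, 9.2]
grip_width: 0.352
grip_force: 61.3
```

Call:
jog_arm:
  rows:
    - {"x": 0, "y": 0.003, "z": 0, "roll": 0}
    - {"x": 0, "y": 0.003, "z": 0, "roll": 0}
    - {"x": 0, "y": 0.003, "z": 0, "roll": 0}
    - {"x": 0, "y": 0.003, "z": 0.03, "roll": 0}
    - {"x": 0, "y": 0.003, "z": 0.06, "roll": 0}
    - {"x": 0.005, "y": 0.04, "z": 0.08, "roll": 0}
    - {"x": 0.009, "y": 0.08, "z": 0.08, "roll": 0}
    - {"x": 0.009, "y": 0.08, "z": 0.08, "roll": 0}
    - {"x": 0.009, "y": 0.08, "z": 0.08, "roll": 0}
  fingers: 0.3

```text
clock: 32.55
tool_pos: [0.4405, -0.1947, 0.088]
tool_rot: [[0.113, 0.994, 0.001], [0.994, -0.113, -0.001], [-0.0, 0.001, -1.0]]
contact_force: [0.1, 0.1, 0.0]
grip_width: 0.699
grip_force: 0.0
```

```bash
python3 look.py 15
```

```text
{'clock': 32.55, 'joint_pos': [-28.864, 19.666, 108.178, -0.015, 52.114, -22.344], 'tool_pos': [0.441, -0.195, 0.088], 'contact_force': [0.126, 0.143, 0.048], 'grip_width': 0.699, 'grip_force': 0.0}
[[0.113, 0.994, 0.001], [0.994, -0.113, -0.001], [-0.0, 0.001, -1.0]]
wrist yel [231, 198, 44, 41, 1355] [ 0.4416 -0.1991  0.023 ]
wrist yel [233, 309, 12, 19, 138] [ 0.421  -0.2816  0.023 ]
wrist yel [263, 308, 10, 19, 108] [ 0.444  -0.2834  0.023 ]
z23
side red [266, 235, 10, 8, 57] [ 0.5524 -0.1707  0.023 ]
side yel [236, 243, 9, 5, 28] [ 0.4435 -0.1871  0.023 ]
top red [304, 227, 8, 8, 46] [ 0.5594 -0.2875  0.023 ]
top yel [272, 243, 6, 7, 32] [ 0.4415 -0.1981  0.023 ]
z111
side red [266, 235, 10, 8, 57] [ 0.5245 -0.2925  0.111 ]
side yel [236, 243, 9, 5, 28] [ 0.4284 -0.307   0.111 ]
top red [304, 227, 8, 8, 46] [ 0.5232 -0.2927  0.111 ]
top yel [272, 243, 6, 7, 32] [ 0.411  -0.2076  0.111 ]
```

View pics/c15.png

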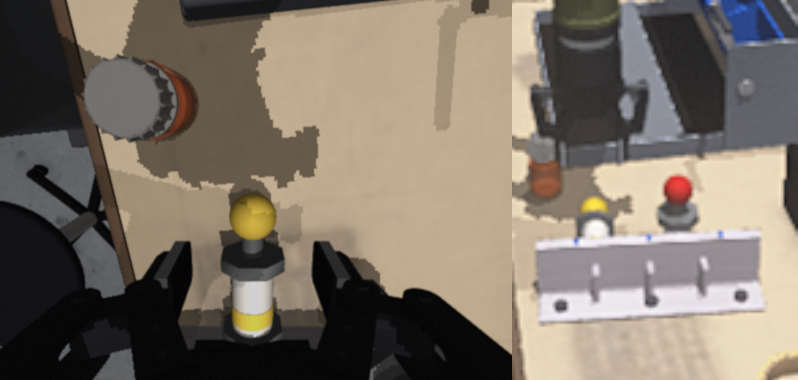

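That is more than the 14 picture views allowed, so I'll stop viewing and work from numbers. Yellow is butted against the rail; pinch the ball.

Call:
jog_arm:
  rows:
    - {"x": 0.001, "y": -0.002, "z": -0.03, "roll": 0}
    - {"x": 0.001, "y": -0.002, "z": -0.06, "roll": 0}
    - {"x": 0.001, "y": -0.002, "z": -0.08, "roll": 0}
    - {"x": 0.001, "y": -0.002, "z": -0.08, "roll": 0}
    - {"x": 0.001, "y": -0.002, "z": -0.08, "roll": 0}

```text
clock: 33.12
tool_pos: [0.4404, -0.1988, 0.0061]
tool_rot: [[0.118, 0.993, -0.003], [0.993, -0.118, 0.002], [0.001, -0.003, -1.0]]
contact_force: [0.5, -0.1, 0.3]
grip_width: 0.703
grip_force: 0.0
```

Call:
jog_arm:
  rows:
    - {"x": 0, "y": 0, "z": 0, "roll": 0}
    - {"x": 0, "y": 0, "z": 0, "roll": 0}
    - {"x": 0, "y": 0, "z": 0, "roll": 0}
    - {"x": 0, "y": 0, "z": 0, "roll": 0}
    - {"x": 0, "y": 0, "z": 0, "roll": 0}
    - {"x": 0, "y": 0, "z": 0, "roll": 0}
    - {"x": 0, "y": 0, "z": 0, "roll": 0}
    - {"x": 0, "y": 0, "z": 0, "roll": 0}
  fingers: 1
  force: 35

```text
clock: 33.78
tool_pos: [0.4424, -0.1986, 0.0079]
tool_rot: [[0.117, 0.993, 0.002], [0.993, -0.117, -0.001], [-0.001, 0.002, -1.0]]
contact_force: [0.2, -1.8, 5.7]
grip_width: 0.371
grip_force: 34.6
```

Call:
jog_arm:
  rows:
    - {"x": 0, "y": 0.002, "z": 0.0096, "roll": 0}
    - {"x": 0, "y": 0.002, "z": 0.019, "roll": 0}
    - {"x": 0, "y": 0.002, "z": 0.028, "roll": 0}
    - {"x": 0, "y": 0.001, "z": 0.0366, "roll": 0}
    - {"x": 0, "y": -0.001, "z": 0.0447, "roll": 0}
    - {"x": 0, "y": -0.003, "z": 0.0524, "roll": 0}
    - {"x": -0.001, "y": -0.007, "z": 0.0595, "roll": 0}
    - {"x": -0.001, "y": -0.011, "z": 0.066, "roll": 0}
    - {"x": -0.002, "y": -0.016, "z": 0.072, "roll": 0}
    - {"x": -0.002, "y": -0.022, "z": 0.077, "roll": 0}
    - {"x": -0.002, "y": -0.022, "z": 0.077, "roll": 0}

```text
clock: 34.7
tool_pos: [0.4402, -0.2219, 0.0854]
tool_rot: [[0.118, 0.993, 0.002], [0.993, -0.118, -0.002], [-0.001, 0.002, -1.0]]
contact_force: [0.5, 0.1, -0.9]
grip_width: 0.372
grip_force: 35.0
```

```bash
python3 - <<'E'
from h import *
st(); a,_=save('side','s16'); balls('side',a,None,.1)
E
```

```text
{'clock': 34.7, 'joint_pos': [-31.65, 20.561, 107.075, -0.021, 52.222, -24.875], 'tool_pos': [0.44, -0.222, 0.085], 'contact_force': [0.545, 0.118, -0.907], 'grip_width': 0.372, 'grip_force': 35.048}
side red [266, 235, 10, 8, 59] [ 0.528  -0.2773  0.1   ]
side yel [236, 231, 9, 5, 30] [ 0.4397 -0.2287  0.1   ]
```

Same readings as for red. Finish the arc, release and retreat.

Call:
jog_arm:
  rows:
    - {"x": -0.001, "y": -0.0065, "z": 0.0043, "roll": 0}
    - {"x": -0.0015, "y": -0.0135, "z": 0.0078, "roll": 0}
    - {"x": -0.0025, "y": -0.021, "z": 0.0105, "roll": 0}
    - {"x": -0.0035, "y": -0.029, "z": 0.0124, "roll": 0}
    - {"x": -0.0045, "y": -0.038, "z": 0.0134, "roll": 0}
    - {"x": -0.0055, "y": -0.0465, "z": 0.0135, "roll": 0}
    - {"x": -0.0065, "y": -0.0555, "z": 0.0128, "roll": 0}
    - {"x": -0.007, "y": -0.061, "z": 0.012, "roll": 0}
    - {"x": -0.007, "y": -0.064, "z": 0.0112, "roll": 0}
    - {"x": -0.007, "y": -0.064, "z": 0.0112, "roll": 0}

```text
clock: 35.58
tool_pos: [0.4332, -0.2866, 0.0961]
tool_rot: [[0.117, 0.993, 0.002], [0.993, -0.117, -0.003], [-0.002, 0.002, -1.0]]
contact_force: [-1.3, 0.4, 4.2]
grip_width: 0.375
grip_force: 34.4
```

Call:
jog_arm:
  rows:
    - {"x": 0, "y": 0, "z": 0, "roll": 0}
    - {"x": 0, "y": 0, "z": 0, "roll": 0}
    - {"x": 0, "y": 0, "z": 0, "roll": 0}
    - {"x": 0, "y": 0, "z": 0, "roll": 0}
    - {"x": 0, "y": 0, "z": 0.02, "roll": 0}
    - {"x": 0, "y": 0, "z": 0.05, "roll": 0}
    - {"x": 0, "y": 0, "z": 0.09, "roll": 0}
    - {"x": 0, "y": 0.03, "z": 0.13, "roll": 0}
    - {"x": 0, "y": 0.06, "z": 0.16, "roll": 0}
    - {"x": 0.02, "y": 0.1, "z": 0.18, "roll": 0}
    - {"x": 0.03, "y": 0.14, "z": 0.18, "roll": 0}
    - {"x": 0.03, "y": 0.18, "z": 0.18, "roll": 0}
  fingers: 0.3

```text
clock: 36.58
tool_pos: [0.4645, -0.115, 0.2777]
tool_rot: [[0.118, 0.993, 0.007], [0.993, -0.118, -0.002], [-0.001, 0.007, -1.0]]
contact_force: [1.0, 0.3, -0.1]
grip_width: 0.697
grip_force: 0.0
```

```bash
python3 look.py 17; python3 - <<'E'
from h import *
# bands at standing height: band 80mm below ball => z~.031; check verticality, bottle/timer unchanged, bin blue area
c=cal0('w17'); im=cv2.imread('pics/w17.png')[...,::-1].copy(); print('wrist z111'); balls('wrist',im,c,.111); print('z31'); balls('wrist',im,c,.031)
a0=cv2.imread('pics/side0.png').astype(int); a=cv2.imread('pics/side17.png').astype(int)
for nm,(u0,u1,v0,v1) in dict(bottle=(213,230,215,245),timer=(240,276,308,340),bin=(262,316,132,200)).items(): print(nm,abs(a-a0)[v0:v1,u0:u1].max(-1).mean().round(1))
E
```

```text
{'clock': 36.583, 'joint_pos': [-18.968, 7.539, 93.1, 0.008, 78.963, -12.187], 'tool_pos': [0.465, -0.115, 0.278], 'contact_force': [0.969, 0.335, -0.087], 'grip_width': 0.697, 'grip_force': 0.0}
[[0.118, 0.993, 0.007], [0.993, -0.118, -0.002], [-0.001, 0.007, -1.0]]
wrist red [305, 312, 22, 24, 373] [ 0.5356 -0.3708  0.023 ]
wrist yel [226, 312, 25, 18, 215] [ 0.4181 -0.3506  0.023 ]
z23
side red [266, 235, 10, 8, 56] [ 0.5524 -0.1707  0.023 ]
side yel [235, 236, 10, 9, 58] [ 0.4461 -0.1582  0.023 ]
top red [304, 227, 8, 8, 46] [ 0.5594 -0.2875  0.023 ]
top yel [291, 247, 9, 8, 56] [ 0.4607 -0.2775  0.023 ]
z111
side red [266, 235, 10, 8, 56] [ 0.5245 -0.2925  0.111 ]
side yel [235, 236, 10, 9, 58] [ 0.4306 -0.2815  0.111 ]
top red [304, 227, 8, 8, 46] [ 0.5232 -0.2927  0.111 ]
top yel [291, 247, 9, 8, 56] [ 0.4292 -0.2832  0.111 ]
wrist z111
wrist red [305, 312, 22, 24, 373] [ 0.5217 -0.2984  0.111 ]
wrist yel [226, 312, 25, 18, 215] [ 0.4303 -0.2827  0.111 ]
z31
wrist red [305, 312, 22, 24, 373] [ 0.5343 -0.3642  0.031 ]
wrist yel [226, 312, 25, 18, 215] [ 0.4192 -0.3444  0.031 ]
bottle 18.2
timer 1.8
bin 3.3
```

```bash
python3 - <<'E'
from h import *
for nm,(u0,u1,v0,v1) in dict(bottle=(215,229,217,243),).items():
  t=cv2.imread('pics/side0.png')[v0:v1,u0:u1]
  for f in ('side2','side7','side17'):
    r=cv2.matchTemplate(cv2.imread(f'pics/{f}.png')[v0-20:v1+20,u0-20:u1+20],t,cv2.TM_CCOEFF_NORMED); _,m,_,l=cv2.minMaxLoc(r); print(f,m,l)
# handle & blue bin in top vs start
for f in ('top0','top17'):
  h=cv2.cvtColor(cv2.imread(f'pics/{f}.png'),cv2.COLOR_BGR2HSV)[110:185,165:285]; m=(abs(h[...,0].astype(int)-110)<12)&(h[...,1]>150); y,x=np.nonzero(m); print(f,m.sum(),x.min(),x.max(),y.min(),y.max())
t=cv2.imread('pics/top0.png')[165:185,260:290]; r=cv2.matchTemplate(cv2.imread('pics/top17.png')[150:200,245:305],t,cv2.TM_CCOEFF_NORMED); print(cv2.minMaxLoc(r))
E
```

```text
side2 0.9351105690002441 (20, 20)
side7 0.8181816339492798 (20, 20)
side17 0.9289413094520569 (20, 20)
top0 1393 4 109 7 65
top17 1091 4 82 7 55
(-0.37339088320732117, 0.9031211137771606, (0, 11), (15, 15))
```

```bash
python3 -c "
from plant import robot
print(robot.finish_job())"
```

```text
the job is handed in; nothing more can be done
None
```

The job is handed in at about 37 s, with no verdict returned: by my measurements the bin reached its stop and is shut again, red and yellow (the only two present) stand upright at the rail about 25 mm from its face, and the bottle and timer are unmoved, but I viewed 18 pictures against the limit of 14.

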